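# Put the washing things back in their trays

## Robot

A 6-joint arm with a two-finger parallel gripper is mounted at the origin on the work surface. World frame = base frame: x ahead of the robot, y to its left, z up, the work surface at z = 0. Lengths are in m, angles in rad, forces in N, time in s.
With the tool pointing down it reaches from about 0.25 to 0.775 m from the base axis. Payload 4 kg.
Tool frame: the origin (TCP) lies midway between the tips of the shut fingers; the grasp point (between the pads) lies robot.tcp_to_grasp behind it (robot.tcp_to_grasp is the distance from the TCP to the grasp point, in m); y points along the fingers, x is the direction in which the jaws open and shut, and the axes are right-handed (so a half turn about y gives the same grasp; the last joint's range is limited). The gripper opens to 94 mm and grips with 3 to 60 N. Pads are 16 mm wide; open, the fingers measure 119 mm over their backs; the gripper's body (75 mm by 177 mm) begins 78 mm behind the grasp point.
Start: joints at [1.01, 0.087, 1.371, -0, 1.684, -0.103], TCP at [0.243, 0.493, 0.185] pointing down, gripper open.
Joint ranges: [-3.1, 3.1], [-0.76, 2.03], [0.27, 2.55], [-1.08, 4.22], [0.17, 2.65], [-2.57, 2.57]. Speed limits (rad/s): [2.79, 2.79, 3.14, 3.14, 3.14, 3.14].

## Interface

Orientations are given as [roll, pitch, yaw] about the fixed x, y, z axes, in that order (R = Rz(yaw) Ry(pitch) Rx(roll)).
In Python, from bench import robot gives the robot as it stands.
- The arm moves only by the tool arm_command, never from a script. Its argument "series" is text: rows parted by semicolons, each of 7 numbers parted by spaces: the turn, a rotation vector about the tool's x, y, z in rad, then the shift along the tool's x, y, z in m, then the finger opening in m, from 0 to 0.094. A call has 1 to 12 rows; each row shifts and turns the pose as measured when the row begins, along the tool's axes as they then stand; what a row does not reach is not made up. A row lasts 1/10 s, in which the tool goes at most 50 mm and 8.59 degrees, less where a joint would pass 70% of its speed; a pose out of reach is approached as far as the arm can. A call with a gripper value outside its range is refused whole. The fingers move at their own pace and stop on an object; the grip force is fixed at half the most. Time passes only in rows, so rows that do not move let the fingers close. It gives the time, the measured TCP pose, the force and the opening at its end, in the units of the state.
- robot.get_obs(): the state, without advancing time (a new reading comes with each control period).
- robot.snapshot(name): name is "side" or "top" or "wrist"; returns the picture (420x560x3 uint8, blue, green, red); there is no depth.
- robot.camera_params(name): a dict with "fx", "fy", "cx", "cy" (pixels), "distortion" ([k1, k2, p1, p2, k3] as OpenCV has them; the pictures are not rectified), "extrinsics" (4x4, takes a point from camera to world coordinates). Camera axes: x right, y up, looking along -z (the intrinsics and any distortion apply to the point x, -y, -z); pixel columns grow to the right and rows downward; lengths in m; the calibration is good to about 2 mm. A picture is of the moment at which its call begins: read the wrist's pose just before it. camera_params takes no time and is no camera call; for the wrist camera it gives the pose at the moment of the call.
- robot.close_job(): hands the job in, once; it reports no verdict.
Trained networks look in the newest picture that a camera, given by its name, has taken for a name from the list of things; names that differ only in an ending like _2 or _b are one class to them, and where a whole thing is asked for, a point or a joint stands for the part that bears it (a point fixed in the world has none). Each returns a list of dicts, best first, with "score" (0 to 1); they miss things now and then, are a little off and sometimes report something else, mostly with a low value. They report only what shows in the picture. A call takes as long as a camera call. They do not tell look-alikes from the thing itself.
- robot.spot_in(camera, target): "centre" ([x, y, z] in m, in the coordinates of the camera as it stood for that picture, good to about 4 mm: the middle of the surface that is visible of it).
The state is a dict: "time": time; "joint_positions": joint angles; "qvel": joint speeds; "joint_torque": joint torques, N m; "tool_pos": TCP position; "ee_rot": TCP orientation; "wrist_force": force on the tool from outside, world axes, zero at the start; "wrist_torque": the same for the moment, N m; "width": finger opening in m.
Only numpy, scipy, OpenCV 4.12 (cv2) and the standard library are available. Lean on these libraries where they do the work, as an engineer would, in place of code of your own. Each camera call takes 0.05 s, during which the arm holds its last target.

## Task

Put the things left mixed up on the table back where they belong: both combs flat in the wide tray, side by side and along its length without one lying on the other, the toothbrush flat along the narrow tray, bristles still up, and the pill tin upright on the floor of the small round tray. Each must end up wholly inside its tray's rim; set the things down rather than dropping them, and leave the denture case and the nail brush where they are.

Things in the scene. Friction and masses are not known exactly. Their poses are not given: they have to be found in the camera images.
- long_comb_mid (a point): long black plastic comb lying flat on the table, 155 x 26 x 10 mm (length, width, thickness), loose, about 30 g. This point is its centre, 5 mm above its underside; x runs along its length, y across it (solid spine on the +y side, teeth on -y), z up. It can be pinched across its 26 mm width at the centre.
- short_comb_mid (a point): short black plastic comb with finer teeth, lying flat on the table, 115 x 26 x 10 mm, loose, about 30 g. This point is its centre, 5 mm above its underside; x along its length, y across it (spine on +y), z up. Pinch it across its 26 mm width.
- toothbrush_mid (a point): white toothbrush lying flat on the table, bristles up, 160 mm long, loose, about 25 g. The handle is 14 mm wide and 11 mm thick and reaches from x = -80 to +32 mm; then a 7 mm neck and, at the +x end, a 12 mm wide head whose bristles stand 16 mm above the table. This point is half-way along its length, on the handle, 5.5 mm above its underside; x runs towards the head, y across, z up. It balances within 10 mm of this point.
- pill_tin_mid (a point): round plain stainless steel pill tin standing upright on the table, 56 mm in diameter, 40 mm tall, closed, loose, about 80 g. This point is its centre, 20 mm above its underside; z up.
- wide_tray_floor (a point): the wide oblong bamboo tray, for the combs: inside 195 mm long and 130 mm wide. Fixed. The floor's upper face is 8 mm above the table; the rim is 5 mm thick and stands 4 mm above the floor (12 mm above the table). This point is the centre of the floor's upper face; x runs along the tray's length, y across its width, z up.
- narrow_tray_floor (a point): the narrow oblong bamboo tray, for the toothbrush: inside 195 mm long and 48 mm wide. Fixed. The floor's upper face is 8 mm above the table; the rim is 5 mm thick and stands 4 mm above the floor (12 mm above the table). This point is the centre of the floor's upper face; x along its length, y across its width, z up.
- round_tray_floor (a point): the small round bamboo tray, for the pill tin: inside 86 mm in diameter, outside 94 mm. Fixed. Floor 8 mm above the table, rim 4 mm above the floor. This point is the centre of the floor's upper face; z up.
- denture_case: bystander: blue plastic denture case with a hinged lid, closed, 64 x 84 x 38 mm, loose. Origin at the centre of its underside, z up.
- nail_brush: bystander: wooden nail brush lying bristles down, 85 x 38 x 30 mm (x, y, z), loose. Origin at the centre of its underside, x along its length, z up.
Things that resemble listed ones, but are neither listed nor needed, are in the scene too. Of the things shaped like the part that bears toothbrush_mid, the white one is meant.

How it is judged:
By the outcome, as a careful person would: the job done as asked, in the order asked, and still so for the second after the job is handed in, with the robot touching nothing.
It also fails if it takes over 102 s, if anything falls off the work surface, if the arm or the gripper's body presses on something with over 40 N, if the wrist force passes 120 N, or if a joint passes its speed limit or range.

## Working session

There is one attempt and no reset: what is moved stays moved. The work goes in short steps, Python scripts to look and compute and a tool call to move; the robot and the scene stay as the last step left them, time stands still between calls to the robot, and variables do not carry over. Pictures are saved under pics/ and viewed, and the job is handed in when it is done.

Besides the shell and the picture viewer there is one more tool, called as name(argument=value, ...), one argument or row to a line, values as JSON. arm_command: Moves the arm, as the interface text tells. Its arguments: {"type":"object","properties":{"series":{"type":"string"}},"required":["series"]}

```bash
ls; mkdir -p pics
python3 - <<'E'
from bench import robot
import cv2
o=robot.get_obs(); print(o); print(robot.tcp_to_grasp)
for c in ["top","side","wrist"]:
    cv2.imwrite(f"pics/{c}0.png",robot.snapshot(c))
    p=robot.camera_params(c); print(c,p)
E
```

```text
pics
{'time': 0.0, 'joint_positions': array([ 1.00988003e+00,  8.79327160e-02,  1.37224791e+00, -3.21922488e-05,
        1.68357054e+00, -1.03099416e-01]), 'qvel': array([ 1.34934112e-03,  8.86498692e-05, -1.96393728e-04,  2.90040139e-05,
       -9.17876738e-04,  3.50570987e-04]), 'joint_torque': array([-8.75094975e-04, -3.40189755e+01, -3.02424860e+01,  7.16249761e-02,
        3.31695902e-02, -1.41153350e-04]), 'tool_pos': array([0.24279576, 0.49285411, 0.18371961]), 'ee_rot': array([-1.570606  ,  0.00215035,  1.11297607]), 'wrist_force': array([ 0.11809037, -0.40952513, -0.55107162]), 'wrist_torque': array([ 0.02659388,  0.03462503, -0.00234495]), 'width': 0.09364038142418962}
0.0188
top {'fx': 461.9770199705188, 'fy': 461.9770199705188, 'cx': 279.6939138031903, 'cy': 199.13539692751033, 'distortion': array([0.03439486, 0.        , 0.        , 0.        , 0.        ]), 'extrinsics': array([[-0.01367939,  0.99768459, -0.06662078,  0.39561904],
       [-0.99969147, -0.01502752, -0.01977704, -0.01155644],
       [-0.02073239,  0.06632969,  0.99758235,  1.10631279],
       [ 0.        
[... 255 characters left out ...]
array([[ 0.7775515 ,  0.33029089, -0.53509027, -0.15674678],
       [-0.62837965,  0.37631416, -0.68082793, -0.8259317 ],
       [-0.02350921,  0.86561861,  0.50015171,  0.64064767],
       [ 0.        ,  0.        ,  0.        ,  1.        ]])}
wrist {'fx': 363.2931762490966, 'fy': 363.2931762490966, 'cx': 277.0275398003748, 'cy': 210.9857885232072, 'distortion': array([-0.07713668,  0.        ,  0.        ,  0.        ,  0.        ]), 'extrinsics': array([[ 0.44216513, -0.87095559, -0.21430437,  0.1815524 ],
       [ 0.8969326 ,  0.42899027,  0.10714128,  0.52391334],
       [-0.00138081, -0.23959072,  0.970873  ,  0.38337016],
       [ 0.        ,  0.        ,  0.        ,  1.        ]])}
```

View pics/top0.png

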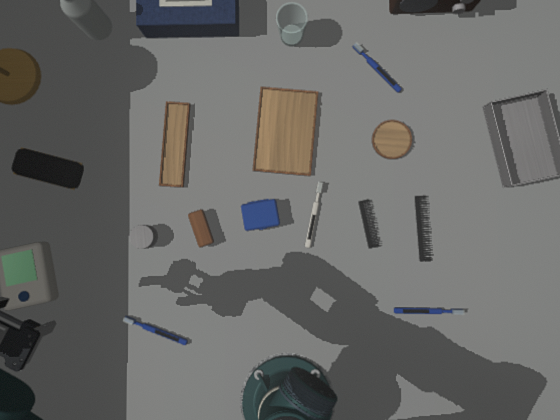

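View pics/side0.png

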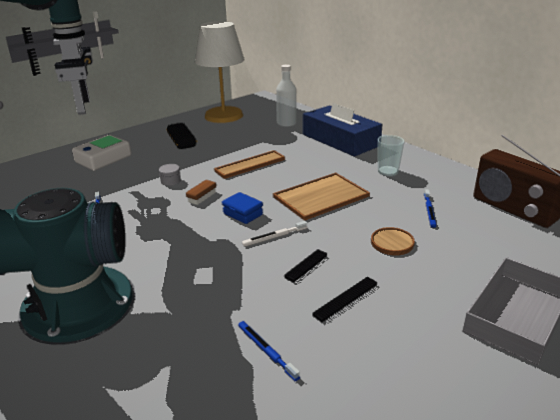

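View pics/wrist0.png

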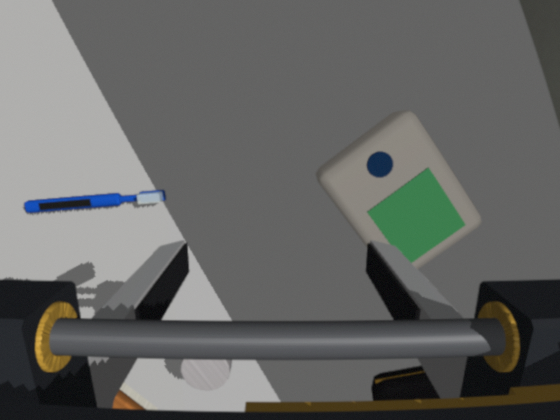

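Top view: wide tray (287,131), narrow tray (175,145), round tray (393,140), long comb (424,228), short comb (370,223), tin (145,237). Toothbrush candidates are white at (317,213) and blue at (377,67), (155,330) and (430,310). The white one fits the description. Next I'll measure positions and check enlarged crops.

```bash
cat > h.py <<'E'
from bench import robot
import cv2, numpy as np
from scipy.spatial.transform import Rotation as R
def K(p): return np.array([[p['fx'],0,p['cx']],[0,p['fy'],p['cy']],[0,0,1]])
def p2w(p,uv,z):
    uv=np.asarray(uv,float).reshape(-1,1,2)
    n=cv2.undistortPoints(uv,K(p),np.array(p['distortion']))[:,0]
    d=np.c_[n[:,0],-n[:,1],-np.ones(len(n))]
    E=p['extrinsics']; d=d@E[:3,:3].T; o=E[:3,3]
    return o+d*((z-o[2])/d[:,2:3])
def w2p(p,X):
    X=np.asarray(X,float).reshape(-1,3); E=p['extrinsics']
    c=(X-E[:3,3])@E[:3,:3]; c=c*[1,-1,-1]
    return cv2.projectPoints(c,np.zeros(3),np.zeros(3),K(p),np.array(p['distortion']))[0][:,0]
def c2w(p,c): return p['extrinsics'][:3,:3]@np.asarray(c)+p['extrinsics'][:3,3]
def rect(p,mask,z):
    cs,_=cv2.findContours(mask.astype(np.uint8),cv2.RETR_EXTERNAL,cv2.CHAIN_APPROX_NONE)
    c=max(cs,key=cv2.contourArea)
    w=p2w(p,c.reshape(-1,2),z)[:,:2]*1000
    (x,y),(a,b),t=cv2.minAreaRect(w.astype(np.float32))
    if a<b: a,b,t=b,a,t+90
    t=(t+90)%180-90
    return dict(c=(round(x,1),round(y,1)),size=(round(a,1),round(b,1)),ang=round(t,1),px=c.reshape(-1,2).mean(0).round())
E
python3 - <<'E'
from h import *
im=robot.snapshot("top"); p=robot.camera_params("top")
cv2.imwrite("pics/a.png",im)
for n in ["long_comb_mid","short_comb_mid","toothbrush_mid","pill_tin_mid","wide_tray_floor","narrow_tray_floor","round_tray_floor","denture_case","nail_brush"]:
    for d in robot.spot_in("top",n)[:5]:
        w=c2w(p,d['centre']); print(n,round(d['score'],2),(w*1000).round(),w2p(p,w).round())
crop=lambda u,v,s,k:cv2.resize(im[max(0,v-s):v+s,max(0,u-s):u+s],(300,300),interpolation=cv2.INTER_CUBIC)
g=np.vstack([np.hstack([crop(317,213,40,0),crop(397,225,45,0)]),np.hstack([crop(150,235,40,0),crop(393,140,35,0)])])
cv2.imwrite("pics/crops.png",g)
E
```

```text
long_comb_mid 0.89 [ 397. -319.    7.] [[420. 228.]]
long_comb_mid 0.71 [406. 199.  26.] [[199. 227.]]
short_comb_mid 0.61 [ 405. -194.    7.] [[367. 225.]]
toothbrush_mid 0.88 [ 208. -327.    7.] [[427. 309.]]
toothbrush_mid 0.72 [164. 304.   8.] [[156. 331.]]
toothbrush_mid 0.68 [424. -67.   4.] [[312. 218.]]
toothbrush_mid 0.6 [ 777. -230.    8.] [[378.  70.]]
pill_tin_mid 0.91 [382. 323.  36.] [[145. 238.]]
pill_tin_mid 0.35 [633.  -2.   4.] [[284. 131.]]
wide_tray_floor 0.9 [635.  -2.   6.] [[284. 130.]]
wide_tray_floor 0.44 [ 612. -256.    9.] [[391. 138.]]
narrow_tray_floor 0.78 [604. 262.   6.] [[175. 145.]]
narrow_tray_floor 0.39 [383. 323.  38.] [[145. 237.]]
round_tray_floor 0.87 [ 610. -257.   10.] [[391. 138.]]
denture_case 0.86 [430.  57.  41.] [[259. 215.]]
nail_brush 0.87 [403. 199.  29.] [[199. 228.]]
```

View pics/crops.png

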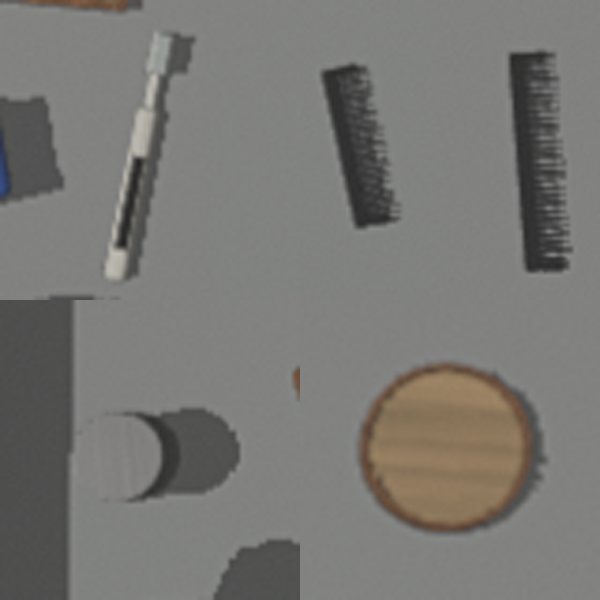

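The crops confirm four things. The white toothbrush (317,213) has its head at the upper end. The short comb (370,223) is left of the long one (424,228). The tin is at (145,237) and the round tray at (393,140). Now for the precise rectangles.

Run:
```python
from h import *
im=cv2.imread("pics/a.png"); p=robot.camera_params("top")
hsv=cv2.cvtColor(im,cv2.COLOR_BGR2HSV)
def box(m,u0,v0,u1,v1):
    o=np.zeros(m.shape,bool); o[v0:v1,u0:u1]=m[v0:v1,u0:u1]; return o
g=im.max(2)
k=np.ones((3,3),np.uint8)
comb=cv2.morphologyEx((g<75).astype(np.uint8),cv2.MORPH_CLOSE,k)>0
print(hsv[120,287],hsv[140,393],hsv[145,175],im[205,317],im[100,340],im[230,424])
print("long",rect(p,box(comb,405,185,445,270),.008))
print("short",rect(p,box(comb,350,190,390,255),.008))
tb=cv2.morphologyEx(((g>150)|((g<75)&False)).astype(np.uint8),cv2.MORPH_CLOSE,k)>0
print("brush",rect(p,box(tb,295,175,335,255),.011))
wood=cv2.morphologyEx(((hsv[...,1]>70)&(hsv[...,0]<30)).astype(np.uint8),cv2.MORPH_CLOSE,k)>0
print("wide",rect(p,box(wood,245,80,330,180),.012))
print("narrow",rect(p,box(wood,150,95,200,195),.012))
print("round",rect(p,box(wood,365,110,420,165),.012))
v=im.copy()
for nm,b in [("comb",comb),("tb",tb),("wood",wood)]:
    v[b]=dict(comb=(0,0,255),tb=(0,255,255),wood=(0,255,0))[nm]
cv2.imwrite("pics/seg.png",cv2.resize(v[70:280,130:450],None,fx=2.4,fy=2.4,interpolation=cv2.INTER_NEAREST))
```

```text
[ 17  92 144] [ 16  92 142] [ 16  90 144] [139 146 149] [127 130 130] [86 86 86]
long {'c': (396.4, -324.8), 'size': (151.6, 27.3), 'ang': 2.4, 'px': array([422., 227.])}
short {'c': (408.7, -199.4), 'size': (112.1, 26.2), 'ang': 11.0, 'px': array([369., 223.])}
brush {'c': (432.0, -68.1), 'size': (154.7, 10.8), 'ang': -12.6, 'px': array([312., 214.])}
wide {'c': (633.1, -4.9), 'size': (203.6, 138.5), 'ang': -6.1, 'px': array([285., 131.])}
narrow {'c': (605.8, 262.2), 'size': (204.0, 57.3), 'ang': -4.8, 'px': array([174., 144.])}
round {'c': (608.0, -257.5), 'size': (91.9, 91.3), 'ang': 88.6, 'px': array([392., 139.])}
```

View pics/seg.png

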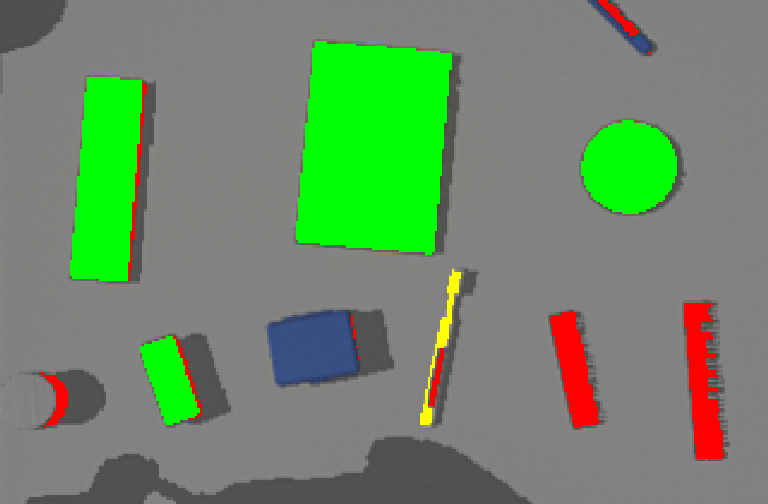

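```bash
cat >> h.py <<'E'
def need(x,y,z,yaw):
    """x,y,z in mm, yaw deg: turn (tool axes), shift in present axes and in the final axes"""
    o=robot.get_obs(); Rc=R.from_euler('xyz',o['ee_rot']); Rt=R.from_euler('xyz',[-np.pi/2,0,np.radians(yaw)])
    d=np.array([x,y,z])/1000-o['tool_pos']
    print('t',round(o['time'],2),'pos',(o['tool_pos']*1000).round(1),'yaw',np.degrees(o['ee_rot'])[2].round(1),'w',o['width'].round(4),'F',o['wrist_force'].round(1),'q',o['joint_positions'].round(2))
    print(' turn',(Rc.inv()*Rt).as_rotvec().round(3),'shift now-axes mm',(Rc.inv().apply(d)*1000).round(1),'final-axes mm',(Rt.inv().apply(d)*1000).round(1))
E
python3 -c "
from h import *
need(396.4,-324.8,130,92.4)"
```

```text
Traceback (most recent call last):
  File "h.py", line 28, in need
    print('t',round(o['time'],2),'pos',(o['tool_pos']*1000).round(1),'yaw',np.degrees(o['ee_rot'])[2].round(1),'w',o['width'].round(4),'F',o['wrist_force'].round(1),'q',o['joint_positions'].round(2))
                                                                                                                   ^^^^^^^^^^^^^^^^
AttributeError: 'float' object has no attribute 'round'
```

```bash
sed -i "s/o\['width'\].round(4)/round(float(o['width']),4)/" h.py
python3 -c "
from h import *
need(396.4,-324.8,130,92.4)"
```

```text
t 0.65 pos [243.1 493.4 184.9] yaw 63.8 w 0.0941 F [-0.1  0.3  0.7] q [ 1.01  0.09  1.37  0.    1.68 -0.1 ]
 turn [ 0.  -0.5  0. ] shift now-axes mm [-666.2   54.8 -499.1] final-axes mm [-823.9   54.9 -118.9]
```

arm_command(
  series="0 -0.125 0 -0.02 0 -0.04 0.06; 0 -0.125 0 -0.02 0 -0.04 0.06; 0 -0.125 0 -0.03 0 -0.04 0.06; 0 -0.125 0 -0.045 0 -0.03 0.06; 0 0 0 -0.048 0 0 0.06; 0 0 0 -0.048 0 0 0.06; 0 0 0 -0.048 0 0 0.06; 0 0 0 -0.048 0 0 0.06; 0 0 0 -0.048 0 0 0.06; 0 0 0 -0.048 0 0 0.06; 0 0 0 -0.048 0 0 0.06; 0 0 0 -0.048 0 0 0.06",
)

```text
time: 1.85
tool_pos: [0.3827, -0.0471, 0.1849]
ee_rot: [-1.58, -0.0, 1.637]
wrist_force: [0.2, -0.1, -0.4]
width: 0.06
```

```bash
python3 -c "
from h import *
need(396.4,-324.8,130,92.4)"
```

```text
t 1.85 pos [382.7 -47.1 184.9] yaw 93.8 w 0.06 F [ 0.2 -0.1 -0.4] q [-0.27 -0.3   1.72  0.    1.71 -1.91]
 turn [0.009 0.024 0.001] shift now-axes mm [-278.    54.7    5. ] final-axes mm [-278.    54.9   -2.1]
```

arm_command(
  series="0 0 0 -0.048 0.01 0 0.06; 0 0 0 -0.048 0.01 0 0.06; 0 0 0 -0.048 0.01 0 0.06; 0 0 0 -0.048 0.01 0 0.06; 0 0 0 -0.048 0.01 0 0.06; 0 0.024 0 -0.03 0.005 0 0.06; 0 0 0 -0.008 0 0 0.06; 0 0 0 0 0 0 0.06",
)

```text
time: 2.65
tool_pos: [0.3989, -0.3368, 0.1313]
ee_rot: [-1.587, 0.002, 1.601]
wrist_force: [-0.7, 0.7, -0.1]
width: 0.0596
```

Run:
```python
from h import *
need(396.4,-324.8,130,92.4)
p=robot.camera_params("wrist"); im=robot.snapshot("wrist")
print(robot.get_obs()['tool_pos'])
cv2.imwrite("pics/w1.png",im)
for d in robot.spot_in("wrist","long_comb_mid"): print(d['score'],c2w(p,d['centre'])*1000, w2p(p,c2w(p,d['centre'])))
```

```text
t 2.65 pos [ 398.9 -336.8  131.3] yaw 91.8 w 0.0596 F [-0.7  0.7 -0.1] q [-0.82  0.03  1.54  0.01  1.56 -2.42]
 turn [ 0.016 -0.011 -0.002] shift now-axes mm [12.   1.3  2.1] final-axes mm [12.1  1.3  2. ]
[ 0.39888904 -0.33607167  0.13135152]
0.85 [ 398.37310339 -327.23050648    5.78884353] [[287.66218948 196.18498742]]
```

View pics/w1.png

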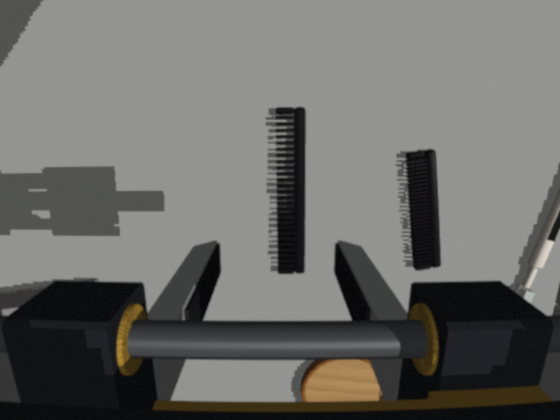

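The wrist view shows the long comb at about (288,190), between the fingers and ahead of them. I'll measure it here.

```bash
cat >> h.py <<'E'
def wseg(u0,v0,u1,v1,z,thr=60,name=None,bright=False):
    p=robot.camera_params("wrist"); im=robot.snapshot("wrist")
    if name: cv2.imwrite(f"pics/{name}.png",im)
    g=im.max(2); m=(g>thr) if bright else (g<thr)
    m=cv2.morphologyEx(m.astype(np.uint8),cv2.MORPH_CLOSE,np.ones((5,5),np.uint8))
    b=np.zeros_like(m); b[v0:v1,u0:u1]=m[v0:v1,u0:u1]
    return rect(p,b,z)
E
python3 - <<'E'
from h import *
need(396.4,-324.8,130,92.4)
print(wseg(250,90,325,285,.008))
print(wseg(390,140,450,280,.008))
E
```

```text
t 2.75 pos [ 399.2 -335.3  131.7] yaw 91.9 w 0.06 F [-0.2  0.5 -0.9] q [-0.82  0.03  1.54  0.01  1.56 -2.42]
 turn [ 0.017 -0.009 -0.002] shift now-axes mm [10.6  1.6  2.4] final-axes mm [10.6  1.7  2.3]
{'c': (396.3, -325.3), 'size': (152.9, 24.8), 'ang': 2.8, 'px': array([289., 189.])}
{'c': (408.6, -200.9), 'size': (113.9, 26.9), 'ang': 10.9, 'px': array([421., 208.])}
```

arm_command(
  series="0.017 -0.012 -0.002 0.0105 0.02 0.002 0.06; 0 0 0 0 0.045 0 0.06; 0 0 0 0 0.025 0 0.06; 0 0 0 0 0 0 0.06",
)

```text
time: 3.25
tool_pos: [0.4013, -0.3208, 0.0452]
ee_rot: [-1.579, 0.008, 1.625]
wrist_force: [0.3, 0.4, 0.1]
width: 0.0601
```

Run:
```python
from h import *
need(396.4,-325.2,4,92.6)
```

```text
t 3.25 pos [ 401.3 -320.8   45.2] yaw 93.1 w 0.0601 F [0.3 0.4 0.1] q [-0.79  0.07  1.67  0.    1.39 -2.41]
 turn [ 0.008  0.009 -0.008] shift now-axes mm [-3.8 41.2  5.5] final-axes mm [-4.2 41.2  5.1]
```

arm_command(
  series="0.008 0.009 -0.008 -0.004 0.01 0.005 0.06; 0 0 0 0 0.015 0 0.06; 0 0 0 0 0 0 0.06",
)

```text
time: 3.55
tool_pos: [0.3984, -0.3253, 0.0235]
ee_rot: [-1.574, 0.004, 1.619]
wrist_force: [0.6, -0.1, -0.8]
width: 0.06
```

Run:
```python
from h import *
need(396.4,-325.2,4,92.6)
```

```text
t 3.55 pos [ 398.4 -325.3   23.5] yaw 92.8 w 0.06 F [ 0.6 -0.1 -0.8] q [-0.79  0.09  1.69 -0.    1.35 -2.41]
 turn [ 0.003  0.003 -0.004] shift now-axes mm [ 0.3 19.5  2.1] final-axes mm [ 0.2 19.5  2. ]
```

arm_command(
  series="0 0 0 0 0.012 0.002 0.06; 0 0 0 0 0.0055 0 0.06; 0 0 0 0 0 0 0.06",
)

```text
time: 3.85
tool_pos: [0.398, -0.3276, 0.0083]
ee_rot: [-1.578, 0.009, 1.619]
wrist_force: [-0.4, 0.4, -0.1]
width: 0.0601
```

Run:
```python
from h import *
need(396.4,-325.2,4,92.6)
```

```text
t 3.85 pos [ 398.  -327.6    8.3] yaw 92.8 w 0.0601 F [-0.4  0.4 -0.1] q [-0.8   0.11  1.71 -0.    1.31 -2.42]
 turn [ 0.007  0.003 -0.009] shift now-axes mm [2.5 4.3 1.5] final-axes mm [2.5 4.3 1.5]
```

arm_command(
  series="0.007 0 -0.009 0.002 0.004 0.001 0.05; 0 0 0 0 0 0 0.02; 0 0 0 0 0 0 0.02; 0 0 0 0 0 0 0.02; 0 0 0 0 0 0 0.02; 0 0 0 0 0 0 0.02",
)

```text
time: 4.45
tool_pos: [0.3976, -0.3265, 0.0054]
ee_rot: [-1.572, 0.001, 1.619]
wrist_force: [0.2, 0.0, -0.0]
width: 0.0202
```

Run:
```python
from h import *
need(396.4,-325.2,4,92.6)
need(396.4,-325.2,4,92.6)
cv2.imwrite("pics/w2.png",robot.snapshot("wrist"))
need(396.4,-325.2,4,92.6)
```

```text
t 4.45 pos [ 397.6 -326.5    5.4] yaw 92.8 w 0.0202 F [ 0.2  0.  -0. ] q [-0.8   0.12  1.71  0.    1.32 -2.42]
 turn [ 0.001  0.003 -0.001] shift now-axes mm [1.3 1.4 1.2] final-axes mm [1.3 1.4 1.2]
t 4.45 pos [ 397.6 -326.5    5.4] yaw 92.8 w 0.0202 F [ 0.2  0.  -0. ] q [-0.8   0.12  1.71  0.    1.32 -2.42]
 turn [ 0.001  0.003 -0.001] shift now-axes mm [1.3 1.4 1.2] final-axes mm [1.3 1.4 1.2]
t 4.5 pos [ 397.6 -326.5    5.4] yaw 92.8 w 0.0204 F [-0.3 -0.3 -0.1] q [-0.8   0.12  1.71  0.    1.32 -2.42]
 turn [ 0.001  0.003 -0.001] shift now-axes mm [1.4 1.4 1.2] final-axes mm [1.4 1.4 1.2]
```

View pics/w2.png

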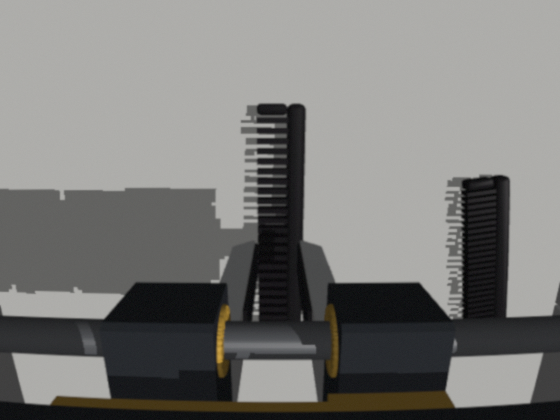

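arm_command(
  series="0 0 0 0 0 0 0.005; 0 0 0 0 0 0 0.005; 0 0 0 0 0 0 0.005; 0 0 0 0 0 0 0.005",
)

```text
time: 4.9
tool_pos: [0.3977, -0.3265, 0.0056]
ee_rot: [-1.572, 0.001, 1.619]
wrist_force: [-0.2, -0.6, -0.7]
width: 0.0049
```

Run:
```python
from h import *
need(396.4,-325.2,4,92.6)
cv2.imwrite("pics/w3.png",robot.snapshot("wrist")[80:360,130:430])
```

```text
t 4.9 pos [ 397.7 -326.5    5.6] yaw 92.8 w 0.0049 F [-0.2 -0.6 -0.7] q [-0.8   0.12  1.71  0.    1.32 -2.42]
 turn [ 0.001  0.003 -0.001] shift now-axes mm [1.4 1.6 1.2] final-axes mm [1.4 1.6 1.2]
```

View pics/w3.png

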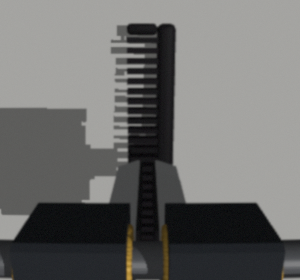

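The fingers closed to 5 mm without gripping, so they are passing above the comb even though the measured TCP is at 5.6 mm. I'll check from the side.

Run:
```python
from h import *
im=robot.snapshot("side"); p=robot.camera_params("side")
o=robot.get_obs(); T=o['tool_pos']
u,v=w2p(p,T)[0]; print(u,v, w2p(p,[T[0],T[1],0]), w2p(p,[T[0],T[1],.0254]))
u,v=int(u),int(v)
c=cv2.resize(im[v-90:v+60,u-100:u+100],None,fx=4,fy=4,interpolation=cv2.INTER_CUBIC)
cv2.drawMarker(c,(400,360),(0,0,255),cv2.MARKER_CROSS,16,1)
cv2.imwrite("pics/s1.png",c)
```

```text
346.39768108853843 297.95773385178126 [[346.25514475 300.21170175]] [[346.91648258 289.72391653]]
```

View pics/s1.png

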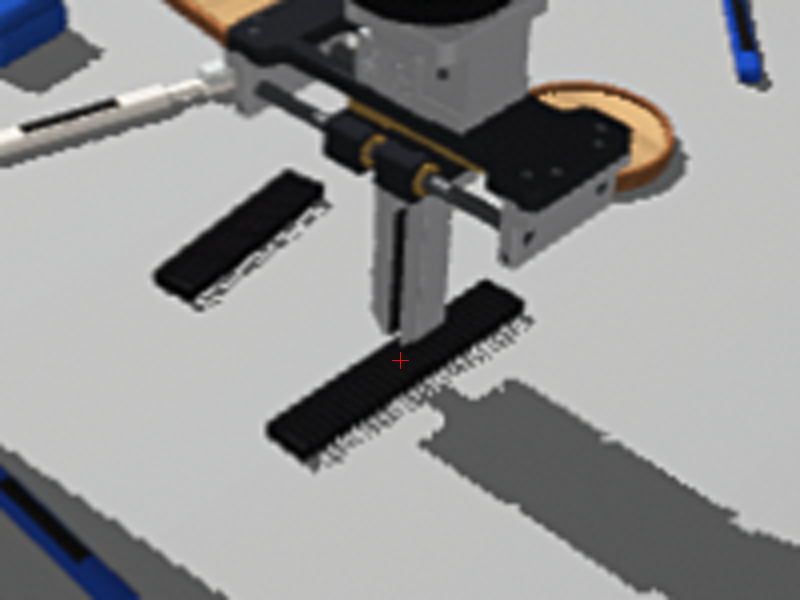

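The fingertips sit about 13 mm higher than the reported TCP, at crop (403,338) against (400,360). I'll open, descend gently and watch the force.

arm_command(
  series="0 0 0 0 0 0 0.05; 0 0 0 0 0 0 0.05; 0 0 0 0.0013 0 0.0012 0.05; 0 0 0 0 0.004 0 0.05; 0 0 0 0 0.002 0 0.05; 0 0 0 0 0 0 0.05",
)

```text
time: 5.6
tool_pos: [0.3962, -0.3251, -0.0011]
ee_rot: [-1.572, 0.001, 1.619]
wrist_force: [-0.6, -0.4, -0.4]
width: 0.0483
```

Run:
```python
from h import *
need(396.4,-325.2,0,92.6)
im=robot.snapshot("side"); p=robot.camera_params("side")
o=robot.get_obs(); T=o['tool_pos']
u,v=w2p(p,T)[0]
u,v=int(u),int(v)
c=cv2.resize(im[v-90:v+60,u-100:u+100],None,fx=4,fy=4,interpolation=cv2.INTER_CUBIC)
cv2.drawMarker(c,(400,360),(0,0,255),cv2.MARKER_CROSS,16,1)
cv2.imwrite("pics/s2.png",c)
```

```text
t 5.6 pos [ 396.2 -325.1   -1.1] yaw 92.8 w 0.0483 F [-0.6 -0.4 -0.4] q [-0.8   0.12  1.72  0.    1.3  -2.42]
 turn [ 0.001  0.003 -0.001] shift now-axes mm [-0.2 -1.1 -0.2] final-axes mm [-0.2 -1.1 -0.2]
```

View pics/s2.png

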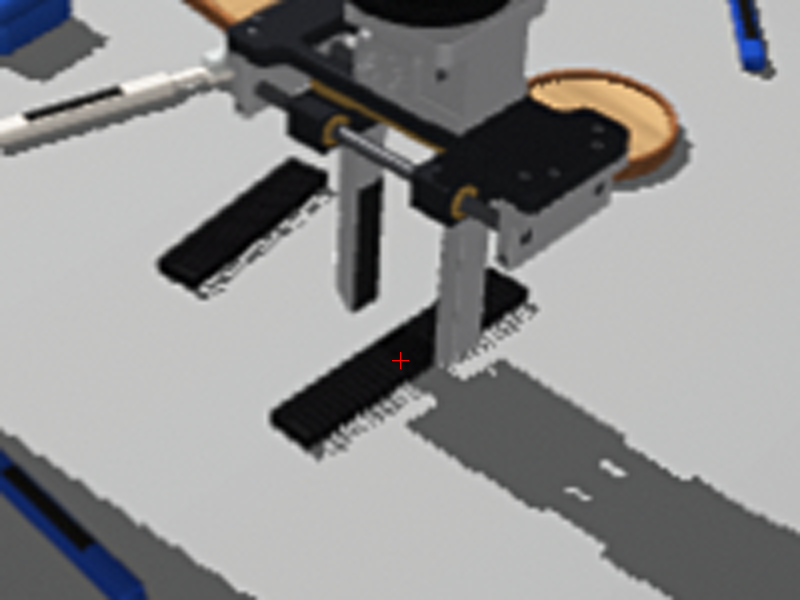

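arm_command(
  series="0 0 0 0 0.003 0 0.05; 0 0 0 0 0.002 0 0.05; 0 0 0 0 0 0 0.05",
)

```text
time: 5.95
tool_pos: [0.3962, -0.3251, -0.0065]
ee_rot: [-1.572, 0.001, 1.619]
wrist_force: [0.5, -0.6, -0.3]
width: 0.05
```

arm_command(
  series="0 0 0 0 0.003 0 0.05; 0 0 0 0 0 0 0.05",
)

```text
time: 6.15
tool_pos: [0.3962, -0.3251, -0.0098]
ee_rot: [-1.572, 0.001, 1.619]
wrist_force: [-0.3, 0.3, 0.5]
width: 0.0502
```

Run:
```python
from h import *
need(396.4,-325.2,-10,92.6)
im=robot.snapshot("side"); p=robot.camera_params("side")
o=robot.get_obs(); T=o['tool_pos']
u,v=w2p(p,T)[0]
u,v=int(u),int(v)
c=cv2.resize(im[v-90:v+60,u-100:u+100],None,fx=4,fy=4,interpolation=cv2.INTER_CUBIC)
cv2.drawMarker(c,(400,360),(0,0,255),cv2.MARKER_CROSS,16,1)
cv2.imwrite("pics/s3.png",c)
```

```text
t 6.15 pos [ 396.2 -325.1   -9.8] yaw 92.8 w 0.0502 F [-0.3  0.3  0.5] q [-0.8   0.13  1.73  0.    1.29 -2.42]
 turn [ 0.001  0.003 -0.001] shift now-axes mm [-0.1  0.2 -0.2] final-axes mm [-0.1  0.2 -0.2]
```

View pics/s3.png

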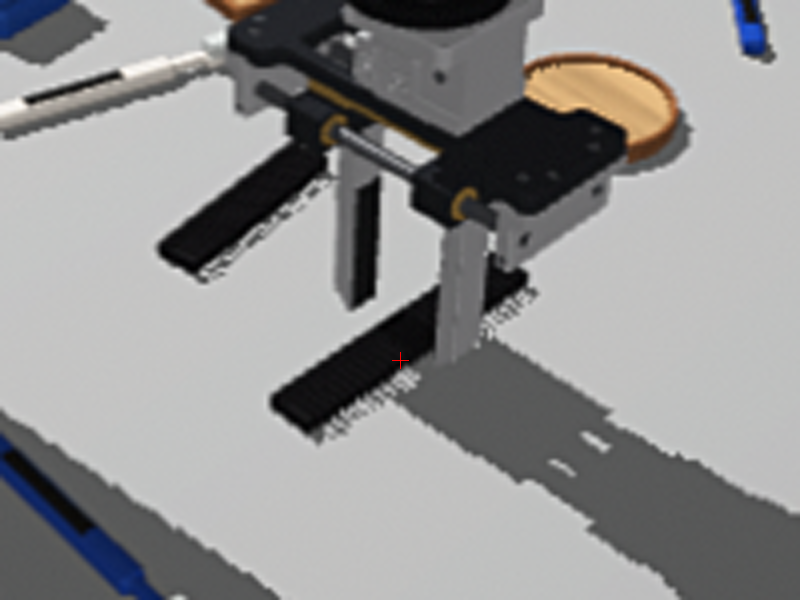

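The shadow now meets the fingertip, so the tips are about 3–4 mm above the table. Closing.

arm_command(
  series="0 0 0 0 0 0 0.015; 0 0 0 0 0 0 0.015; 0 0 0 0 0 0 0.015; 0 0 0 0 0 0 0.015; 0 0 0 0 0 0 0.015",
)

```text
time: 6.7
tool_pos: [0.3966, -0.3255, -0.0092]
ee_rot: [-1.573, 0.002, 1.619]
wrist_force: [-0.2, 0.1, -0.5]
width: 0.016
```

```bash
cat >> h.py <<'E'
def side(name,dz=0,s=100):
    im=robot.snapshot("side"); p=robot.camera_params("side")
    T=robot.get_obs()['tool_pos']+[0,0,dz]
    u,v=w2p(p,T)[0].astype(int)
    c=cv2.resize(im[max(0,v-90):v+60,max(0,u-s):u+s],None,fx=4,fy=4,interpolation=cv2.INTER_CUBIC)
    cv2.imwrite(f"pics/{name}.png",c)
E
python3 - <<'E'
from h import *
need(396.4,-325.2,-10,92.6)
side("s4")
cv2.imwrite("pics/w4.png",robot.snapshot("wrist"))
need(396.4,-325.2,-10,92.6)
E
```

```text
t 6.7 pos [ 396.6 -325.5   -9.2] yaw 92.8 w 0.016 F [-0.2  0.1 -0.5] q [-0.8   0.13  1.73  0.    1.29 -2.42]
 turn [ 0.002  0.003 -0.002] shift now-axes mm [0.3 0.8 0.2] final-axes mm [0.3 0.8 0.2]
t 6.8 pos [ 396.6 -325.5   -9.2] yaw 92.8 w 0.0154 F [-0.5  0.2 -0.6] q [-0.8   0.13  1.73  0.    1.29 -2.42]
 turn [ 0.002  0.003 -0.002] shift now-axes mm [0.3 0.8 0.2] final-axes mm [0.3 0.8 0.2]
```

View pics/s4.png

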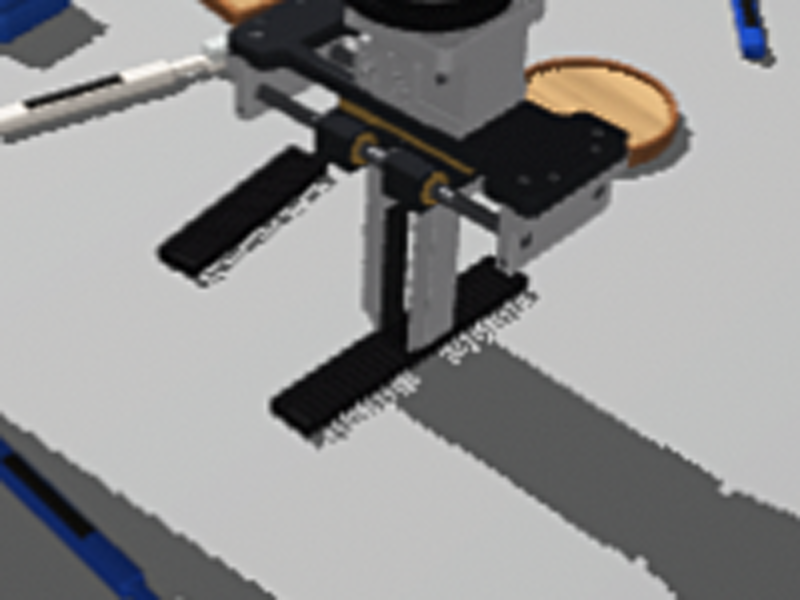

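View pics/w4.png

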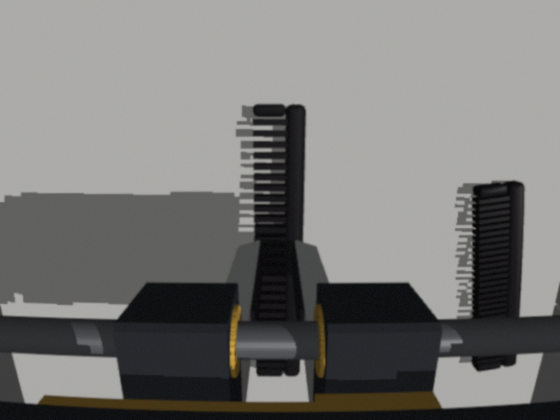

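Run:
```python
from h import *
o=robot.get_obs();T=o['tool_pos'];Rc=R.from_euler('xyz',o['ee_rot'])
p=robot.camera_params("wrist"); im=cv2.imread("pics/w4.png")
for d in [0,-13,-18.8,-40]:
    q=T+Rc.apply([0,d/1000,0]); print(d,w2p(p,q).round(1))
E_=p['extrinsics']; print((Rc.inv().apply(E_[:3,3]-T)*1000).round(1))
c=cv2.resize(im[210:400,200:360],None,fx=3.75,fy=3.1,interpolation=cv2.INTER_CUBIC)
c=cv2.convertScaleAbs(c,alpha=1.6,beta=40)
cv2.imwrite("pics/w4c.png",c)
```

```text
0 [[277.  243.4]]
-13 [[277.  251.2]]
-18.8 [[277.1 255. ]]
-40 [[277.1 271.1]]
[-1.000e-01 -1.994e+02  6.860e+01]
```

View pics/w4c.png

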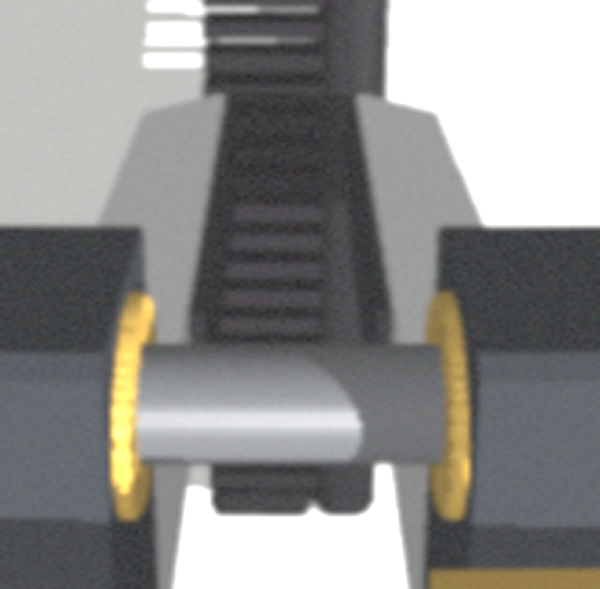

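Run:
```python
from h import *
from scipy.optimize import least_squares
p=robot.camera_params("wrist"); im=cv2.imread("pics/w4.png")
def ends(c,L,W,a,z):
    a=np.radians(a); x=np.array([np.cos(a),np.sin(a)]); y=np.array([-x[1],x[0]])
    return [np.r_[np.array(c)+i*L/2*x+j*W/2*y,z]/1000 for i,j in [(1,1),(1,-1),(-1,1),(-1,-1)]]
S=ends((408.6,-200.2),115,26,11,10); L=ends((396.4,-325.2),155,26,2.6,10)
v=im.copy()
for dz,col in [(0,(0,0,255)),(.015,(0,255,0))]:
    q=dict(p); E=p['extrinsics'].copy(); E[2,3]+=dz; q['extrinsics']=E
    for X in S+L:
        u=w2p(q,X)[0]; cv2.drawMarker(v,tuple(int(t) for t in u),col,cv2.MARKER_CROSS,10,1)
    print(dz,w2p(q,S+L).round())
cv2.imwrite("pics/w4m.png",v)
```

```text
0 [[517. 366.]
 [476. 373.]
 [525. 180.]
 [478. 187.]
 [299. 378.]
 [255. 378.]
 [305. 102.]
 [251. 102.]]
0.015 [[503. 352.]
 [464. 358.]
 [508. 176.]
 [464. 182.]
 [298. 362.]
 [256. 362.]
 [303. 104.]
 [253. 104.]]
```

View pics/w4m.png

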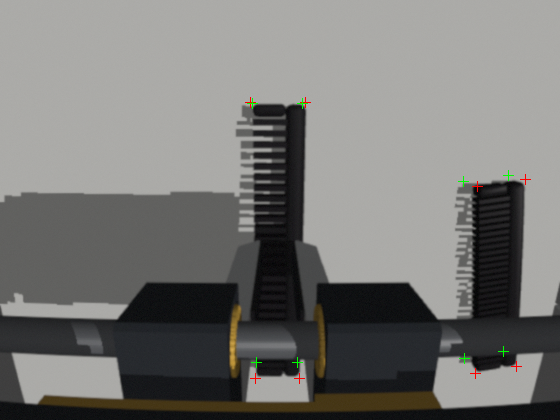

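The reported camera pose fits the combs (red marks). The fingertips match a point about 19 mm behind the reported TCP: far tip edge at v≈241, versus 255 minus the 15 px half pad. So the tips are at about TCP z + 19 mm, now just above the comb. I'll open and descend about 6 mm more in small steps, watching the force.

arm_command(
  series="0 0 0 0 0 0 0.05; 0 0 0 0 0 0 0.05; 0 0 0 0 0 0 0.05; 0 0 0 0 0.003 0 0.05; 0 0 0 0 0 0 0.05",
)

```text
time: 7.3
tool_pos: [0.3966, -0.3255, -0.0124]
ee_rot: [-1.573, 0.002, 1.619]
wrist_force: [0.7, 0.1, -1.2]
width: 0.049
```

arm_command(
  series="0 0 0 0 0.003 0 0.05; 0 0 0 0 0 0 0.05",
)

```text
time: 7.5
tool_pos: [0.3966, -0.3254, -0.0158]
ee_rot: [-1.573, 0.002, 1.619]
wrist_force: [-0.3, 0.1, 0.3]
width: 0.0498
```

arm_command(
  series="0 0 0 0 0 0 0.015; 0 0 0 0 0 0 0.015; 0 0 0 0 0 0 0.015; 0 0 0 0 0 0 0.015; 0 0 0 0 0 0 0.015",
)

```text
time: 8.0
tool_pos: [0.3965, -0.3253, -0.016]
ee_rot: [-1.572, 0.002, 1.619]
wrist_force: [0.4, 0.2, -0.1]
width: 0.0255
```

Gripped at 25.5 mm. Lifting and carrying to the wide tray.

arm_command(
  series="0 0 0 0 -0.01 0 0.015; 0 0 0 0 -0.03 0 0.015; 0 0 0 0 -0.03 0 0.015; 0 0 0 0 0 0 0.015",
)

```text
time: 8.4
tool_pos: [0.3958, -0.3246, 0.0568]
ee_rot: [-1.571, -0.0, 1.619]
wrist_force: [0.7, -0.5, 0.8]
width: 0.0249
```

Run:
```python
from h import *
need(630.1,-32.7,65,83.9)
side("s5",0.02)
```

```text
t 8.4 pos [ 395.8 -324.6   56.8] yaw 92.8 w 0.0249 F [ 0.7 -0.5  0.8] q [-0.8   0.06  1.65  0.    1.42 -2.42]
 turn [0.    0.155 0.   ] shift now-axes mm [ 280.3   -8.1 -248.1] final-axes mm [ 315.2   -8.2 -202. ]
```

View pics/s5.png

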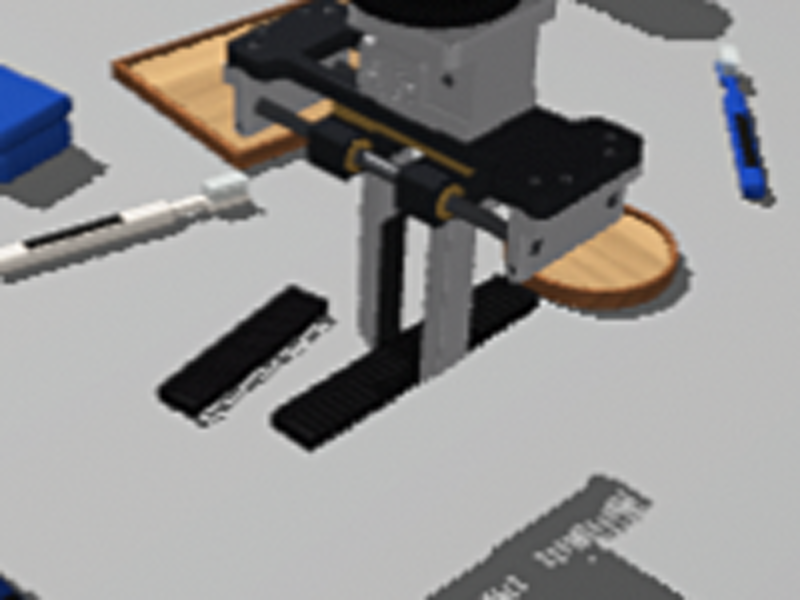

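The comb is held level, clear of the table. Moving to the wide tray.

arm_command(
  series="0 0 0 0.015 0 -0.014 0.015; 0 0 0 0.032 0 -0.028 0.015; 0 0 0 0.032 0 -0.028 0.015; 0 0 0 0.032 0 -0.028 0.015; 0 0 0 0.032 0 -0.028 0.015; 0 0 0 0.032 0 -0.028 0.015; 0 0 0 0.032 0 -0.028 0.015; 0 0 0 0.032 0 -0.028 0.015; 0 0.05 0 0.025 0 -0.02 0.015; 0 0.055 0 0.01 0 -0.01 0.015; 0 0.05 0 0 0 0 0.015; 0 0 0 0 0 0 0.015",
)

```text
time: 9.65
tool_pos: [0.6208, -0.0244, 0.0339]
ee_rot: [-1.541, -0.006, 1.455]
wrist_force: [0.3, 0.4, -0.5]
width: 0.0253
```

Run:
```python
from h import *
need(630.1,-32.7,30,83.9)
p=robot.camera_params("wrist"); im=robot.snapshot("wrist")
need(630.1,-32.7,30,83.9)
cv2.imwrite("pics/w5.png",im)
t=robot.snapshot("top");cv2.imwrite("pics/t5.png",t[60:200,230:340].repeat(4,0).repeat(4,1))
```

```text
t 9.65 pos [620.8 -24.4  33.9] yaw 83.4 w 0.0253 F [ 0.3  0.4 -0.5] q [-0.13  0.34  1.38  0.01  1.46 -1.59]
 turn [-0.03  -0.009  0.006] shift now-axes mm [ -7.2   3.6 -10.3] final-axes mm [ -7.3   3.9 -10.1]
t 9.7 pos [620.5 -24.5  33.7] yaw 83.4 w 0.0255 F [-1.1 -0.5  0.1] q [-0.13  0.34  1.38  0.01  1.46 -1.59]
 turn [-0.03  -0.009  0.007] shift now-axes mm [ -7.1   3.3 -10.6] final-axes mm [ -7.2   3.7 -10.4]
```

View pics/w5.png

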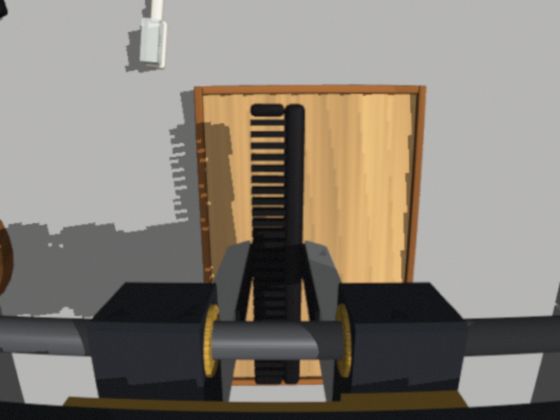

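View pics/t5.png

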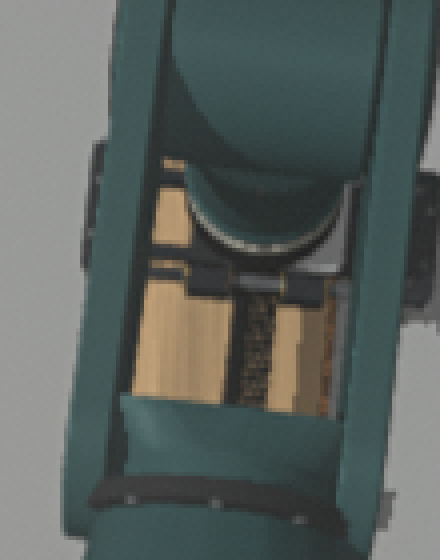

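The comb is over the tray and parallel to it (tray rim 197–425 px wide, comb at 277). I'll correct position and tilt, then lower in steps.

arm_command(
  series="-0.03 -0.009 0.006 -0.007 0 -0.01 0.015; 0 0 0 0 0 0 0.015; 0 0 0 0 0.008 0 0.015; 0 0 0 0 0.008 0 0.015; 0 0 0 0 0 0 0.015",
)

```text
time: 10.25
tool_pos: [0.6273, -0.0349, 0.015]
ee_rot: [-1.568, -0.001, 1.463]
wrist_force: [-0.5, -0.3, -0.9]
width: 0.0254
```

Run:
```python
from h import *
need(630.1,-32.7,-8,83.9)
```

```text
t 10.25 pos [627.3 -34.9  15. ] yaw 83.9 w 0.0254 F [-0.5 -0.3 -0.9] q [-0.15  0.35  1.4   0.    1.39 -1.61]
 turn [-0.003 -0.001  0.001] shift now-axes mm [ 2.5 23.  -2.6] final-axes mm [ 2.5 23.  -2.6]
```

arm_command(
  series="-0.003 0 0 0.0025 0.007 -0.0025 0.015; 0 0 0 0 0.007 0 0.015; 0 0 0 0 0.005 0 0.015; 0 0 0 0 0 0 0.015",
)

```text
time: 10.65
tool_pos: [0.6296, -0.0321, -0.0066]
ee_rot: [-1.569, -0.001, 1.464]
wrist_force: [0.2, 0.0, -0.6]
width: 0.0254
```

Run:
```python
from h import *
need(630.1,-32.7,-8,83.9)
```

```text
t 10.65 pos [629.6 -32.1  -6.6] yaw 83.9 w 0.0254 F [ 0.2  0.  -0.6] q [-0.14  0.37  1.42  0.    1.35 -1.61]
 turn [-0.002 -0.001  0.001] shift now-axes mm [-0.5  1.4 -0.6] final-axes mm [-0.5  1.4 -0.6]
```

arm_command(
  series="0 0 0 0 0.0015 0 0.015; 0 0 0 0 0 0 0.015",
)

```text
time: 10.85
tool_pos: [0.63, -0.0321, -0.0077]
ee_rot: [-1.57, -0.001, 1.464]
wrist_force: [-0.0, -0.5, -0.6]
width: 0.0254
```

arm_command(
  series="0 0 0 0 0 0 0.027; 0 0 0 0 0 0 0.03; 0 0 0 0 0 0 0.036; 0 0 0 0 0 0 0.04; 0 0 0 0 0 0 0.04; 0 0 0 0 -0.02 0 0.04; 0 0 0 0 -0.03 0 0.04; 0 0 0 0 -0.03 0 0.05; 0 0 0 0 0 0 0.05",
)

```text
time: 11.75
tool_pos: [0.6292, -0.0321, 0.0738]
ee_rot: [-1.567, -0.001, 1.464]
wrist_force: [0.5, 0.7, 0.9]
width: 0.0495
```

Run:
```python
from h import *
need(408.6,-200.2,85,101)
cv2.imwrite("pics/w6.png",robot.snapshot("wrist"))
```

```text
t 11.75 pos [629.2 -32.1  73.8] yaw 83.9 w 0.0495 F [0.5 0.7 0.9] q [-0.14  0.31  1.33  0.    1.5  -1.61]
 turn [-0.003 -0.299  0.002] shift now-axes mm [-190.7  -10.8  201.5] final-axes mm [-122.9  -11.2  248.7]
```

View pics/w6.png

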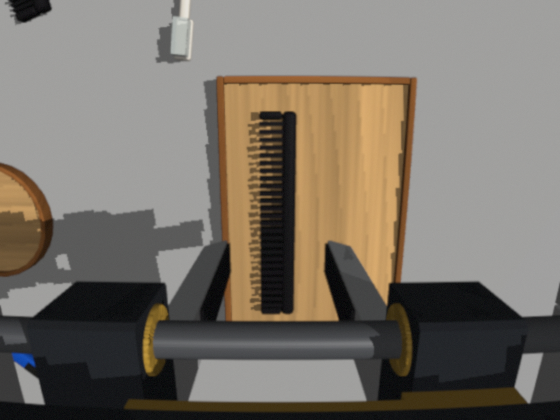

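The long comb lies flat inside the left half of the tray (260–295 px, rim 220–412). Now the short comb.

arm_command(
  series="0 0 0 -0.012 -0.02 0.013 0.06; 0 0 0 -0.027 -0.006 0.028 0.06; 0 0 0 -0.027 -0.006 0.028 0.06; 0 0 0 -0.027 -0.006 0.028 0.06; 0 0 0 -0.027 -0.006 0.028 0.06; 0 0 0 -0.027 -0.006 0.028 0.06; 0 0 0 -0.027 -0.006 0.028 0.06; 0 -0.1 0 -0.01 0 0.014 0.06; 0 -0.1 0 0 0 0.007 0.06; 0 -0.1 0 0 0 0 0.06; 0 0 0 0 0 0 0.06",
)

```text
time: 12.9
tool_pos: [0.3897, -0.196, 0.1107]
ee_rot: [-1.538, -0.02, 1.775]
wrist_force: [0.0, -0.8, 0.3]
width: 0.0597
```

Run:
```python
from h import *
need(408.6,-200.2,85,101)
need(408.6,-200.2,85,101)
print(wseg(180,40,380,330,.008,name="w7"))
need(408.6,-200.2,85,101)
```

```text
t 12.9 pos [ 389.7 -196.   110.7] yaw 101.7 w 0.0597 F [ 0.  -0.8  0.3] q [-0.59 -0.11  1.71 -0.01  1.57 -2.36]
 turn [-0.033  0.012  0.02 ] shift now-axes mm [ -8.5  25.  -18.5] final-axes mm [ -7.8  25.7 -17.7]
t 12.9 pos [ 389.7 -196.   110.7] yaw 101.7 w 0.0597 F [ 0.  -0.8  0.3] q [-0.59 -0.11  1.71 -0.01  1.57 -2.36]
 turn [-0.033  0.012  0.02 ] shift now-axes mm [ -8.5  25.  -18.5] final-axes mm [ -7.8  25.7 -17.7]
{'c': (460.3, -175.8), 'size': (186.1, 84.4), 'ang': -79.0, 'px': array([277., 304.])}
t 12.95 pos [ 389.6 -195.8  110.6] yaw 101.6 w 0.0598 F [-0.6  0.7 -0.1] q [-0.59 -0.11  1.71 -0.01  1.58 -2.36]
 turn [-0.033  0.011  0.02 ] shift now-axes mm [ -8.7  24.8 -18.5] final-axes mm [ -7.9  25.6 -17.8]
```

View pics/w7.png

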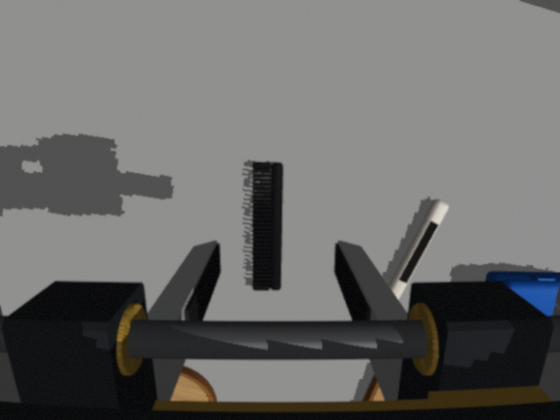

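The short comb is at (266,225) between the fingers. I'll correct the pose and descend.

arm_command(
  series="-0.033 0.011 0.02 -0.008 0.01 -0.018 0.06; 0 0 0 0 0.03 0 0.06; 0 0 0 0 0.03 0 0.06; 0 0 0 0 0.01 0 0.06; 0 0 0 0 0 0 0.06",
)

```text
time: 13.45
tool_pos: [0.4093, -0.1986, 0.0249]
ee_rot: [-1.57, -0.002, 1.754]
wrist_force: [0.0, -0.5, 0.2]
width: 0.0602
```

Run:
```python
from h import *
need(408.6,-200.2,-16,101)
print(wseg(245,60,330,235,.008,name="w8"))
```

```text
t 13.45 pos [ 409.3 -198.6   24.9] yaw 100.5 w 0.0602 F [ 0.  -0.5  0.2] q [-0.58 -0.03  1.82  0.    1.36 -2.33]
 turn [-0.001 -0.009  0.002] shift now-axes mm [-1.5 40.9  0.9] final-axes mm [-1.4 40.9  1. ]
{'c': (381.0, -204.9), 'size': (57.4, 24.9), 'ang': 11.1, 'px': array([276., 188.])}
```

View pics/w8.png

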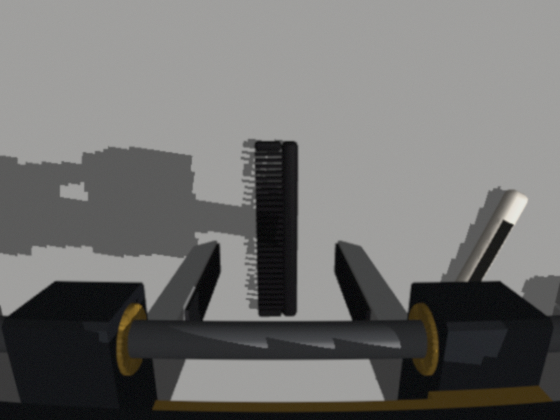

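The short comb is centred at (277,228). Final descent and grip.

arm_command(
  series="0 -0.009 0 -0.0015 0.015 0.001 0.055; 0 0 0 0 0.012 0 0.05; 0 0 0 0 0.008 0 0.05; 0 0 0 0 0 0 0.05",
)

```text
time: 13.9
tool_pos: [0.4126, -0.2025, -0.0062]
ee_rot: [-1.577, 0.005, 1.762]
wrist_force: [-0.1, 0.2, 0.3]
width: 0.0497
```

Run:
```python
from h import *
need(408.6,-200.2,-16,101)
```

```text
t 13.9 pos [ 412.6 -202.5   -6.2] yaw 101.0 w 0.0497 F [-0.1  0.2  0.3] q [-0.58  0.    1.85  0.    1.28 -2.34]
 turn [ 0.006 -0.001 -0.005] shift now-axes mm [3.  9.8 3.6] final-axes mm [3.  9.8 3.5]
```

arm_command(
  series="0.006 0 -0.005 0.003 0.005 0.0035 0.05; 0 0 0 0 0.0035 0 0.05; 0 0 0 0 0 0 0.05",
)

```text
time: 14.2
tool_pos: [0.4095, -0.2007, -0.0137]
ee_rot: [-1.572, 0.001, 1.762]
wrist_force: [0.2, -0.7, -1.2]
width: 0.0499
```

Run:
```python
from h import *
need(408.6,-200.2,-16,101)
```

```text
t 14.2 pos [ 409.5 -200.7  -13.7] yaw 101.0 w 0.0499 F [ 0.2 -0.7 -1.2] q [-0.58  0.01  1.86  0.    1.27 -2.34]
 turn [ 0.001 -0.001 -0.001] shift now-axes mm [0.7 2.3 0.8] final-axes mm [0.7 2.3 0.8]
```

arm_command(
  series="0 0 0 0.0005 0.002 0.0005 0.05; 0 0 0 0 0 0 0.015; 0 0 0 0 0 0 0.015; 0 0 0 0 0 0 0.015; 0 0 0 0 0 0 0.015; 0 0 0 0 0 0 0.015",
)

```text
time: 14.8
tool_pos: [0.4095, -0.2007, -0.015]
ee_rot: [-1.573, 0.003, 1.762]
wrist_force: [-0.2, -0.1, -0.8]
width: 0.0251
```

Run:
```python
from h import *
need(636.1,22.9,100,83.9)
# tray & long comb from w6 (pose: recompute from known extrinsic relation)
```

```text
t 14.8 pos [ 409.5 -200.7  -15. ] yaw 100.9 w 0.0251 F [-0.2 -0.1 -0.8] q [-0.58  0.01  1.86  0.    1.26 -2.34]
 turn [ 0.003  0.297 -0.002] shift now-axes mm [ 176.2 -114.8 -265.3] final-axes mm [ 246.4 -115.  -201.6]
```

arm_command(
  series="0 0 0 0 -0.01 0 0.015; 0 0 0 0 -0.03 0 0.015; 0 0 0 0 -0.035 0 0.015; 0 0 0 0.008 -0.03 -0.01 0.015; 0 0 0 0.019 -0.003 -0.029 0.015; 0 0 0 0.019 -0.003 -0.029 0.015; 0 0 0 0.019 -0.003 -0.029 0.015; 0 0 0 0.019 -0.003 -0.029 0.015; 0 0 0 0.019 -0.003 -0.029 0.015; 0 0 0 0.019 -0.003 -0.029 0.015; 0 0 0 0.019 -0.003 -0.029 0.015; 0 0 0 0.012 -0.003 -0.02 0.015",
)

```text
time: 16.0
tool_pos: [0.6165, -0.0014, 0.1296]
ee_rot: [-1.582, 0.007, 1.755]
wrist_force: [0.4, 0.1, 0.4]
width: 0.025
```

Run:
```python
from h import *
need(636.1,22.9,70,83.9)
```

```text
t 16.0 pos [616.5  -1.4 129.6] yaw 100.5 w 0.025 F [0.4 0.1 0.4] q [-0.09  0.24  1.3  -0.    1.58 -1.85]
 turn [ 0.012  0.29  -0.005] shift now-axes mm [ 20.7  59.7 -23.1] final-axes mm [ 26.3  59.6 -16.9]
```

arm_command(
  series="0 0.1 0 0 0.01 0 0.015; 0 0.1 0 0.005 0.01 0 0.015; 0.01 0.09 0 0.015 0.015 -0.013 0.015; 0 0 0 0 0.01 0 0.015; 0 0 0 0 0 0 0.015",
)

```text
time: 16.5
tool_pos: [0.6341, 0.022, 0.0878]
ee_rot: [-1.579, 0.004, 1.46]
wrist_force: [0.3, 0.7, -0.4]
width: 0.0255
```

Run:
```python
from h import *
need(636.1,22.9,20,83.9)
cv2.imwrite("pics/w9.png",robot.snapshot("wrist"))
```

```text
t 16.5 pos [634.1  22.   87.8] yaw 83.7 w 0.0255 F [ 0.3  0.7 -0.4] q [-0.05  0.3   1.31 -0.    1.52 -1.51]
 turn [ 0.008 -0.004 -0.004] shift now-axes mm [ 1.4 67.8 -1.3] final-axes mm [ 1.1 67.8 -1.9]
```

View pics/w9.png

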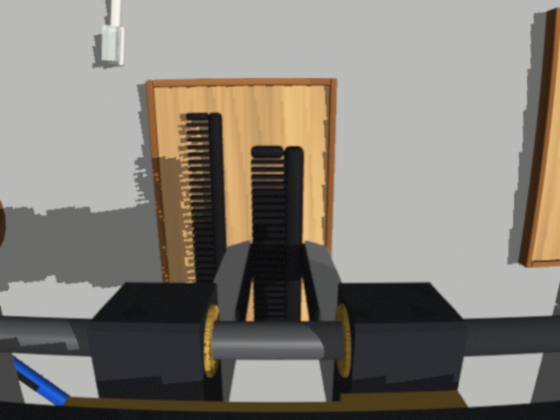

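The short comb is over the right half, parallel to the placed long comb. Lowering in steps.

arm_command(
  series="0.008 -0.004 -0.004 0.001 0.02 -0.001 0.015; 0 0 0 0 0.03 0 0.015; 0 0 0 0 0.015 0 0.015; 0 0 0 0 0 0 0.015",
)

```text
time: 16.95
tool_pos: [0.6366, 0.0205, 0.0228]
ee_rot: [-1.576, -0.001, 1.465]
wrist_force: [0.2, 0.2, -0.6]
width: 0.0254
```

Run:
```python
from h import *
need(636.1,22.9,-7,83.9)
```

```text
t 16.95 pos [636.6  20.5  22.8] yaw 83.9 w 0.0254 F [ 0.2  0.2 -0.6] q [-0.06  0.35  1.38  0.    1.4  -1.52]
 turn [0.005 0.001 0.001] shift now-axes mm [ 2.3 29.8  1. ] final-axes mm [ 2.3 29.8  0.8]
```

arm_command(
  series="0.005 0 0.001 0.0025 0.012 0.001 0.015; 0 0 0 0 0.008 0 0.015; 0 0 0 0 0.005 0 0.015; 0 0 0 0 0 0 0.015",
)

```text
time: 17.35
tool_pos: [0.6364, 0.0223, -0.003]
ee_rot: [-1.573, 0.0, 1.465]
wrist_force: [0.7, 0.3, 0.1]
width: 0.0254
```

Run:
```python
from h import *
need(636.1,22.9,-7,83.9)
```

```text
t 17.35 pos [636.4  22.3  -3. ] yaw 83.9 w 0.0254 F [0.7 0.3 0.1] q [-0.05  0.38  1.4  -0.    1.36 -1.52]
 turn [ 0.002  0.    -0.   ] shift now-axes mm [0.6 4.  0.4] final-axes mm [0.6 4.  0.4]
```

arm_command(
  series="0 0 0 0 0.0025 0 0.015; 0 0 0 0 0.001 0 0.015; 0 0 0 0 0 0 0.015",
)

```text
time: 17.65
tool_pos: [0.6375, 0.0223, -0.0054]
ee_rot: [-1.575, 0.0, 1.465]
wrist_force: [0.3, -0.5, -0.6]
width: 0.0252
```

arm_command(
  series="0 0 0 0 0 0 0.027; 0 0 0 0 0 0 0.03; 0 0 0 0 0 0 0.036; 0 0 0 0 0 0 0.04; 0 0 0 0 0 0 0.04; 0 0 0 0 -0.02 0 0.04; 0 0 0 0 -0.03 0 0.04; 0 0 0 0 -0.03 0 0.04; 0 0 0 0 -0.02 0 0.04; 0 0 0 0 0 0 0.04",
)

```text
time: 18.65
tool_pos: [0.6364, 0.0224, 0.0975]
ee_rot: [-1.573, 0.0, 1.465]
wrist_force: [1.2, -0.3, 0.6]
width: 0.0398
```

Run:
```python
from h import *
need(432,-68,90,77.4)
cv2.imwrite("pics/w10.png",robot.snapshot("wrist"))
need(432,-68,90,77.4)
```

```text
t 18.65 pos [636.4  22.4  97.5] yaw 83.9 w 0.0398 F [ 1.2 -0.3  0.6] q [-0.05  0.31  1.29 -0.    1.55 -1.52]
 turn [ 0.003  0.114 -0.   ] shift now-axes mm [-111.5    7.   193.8] final-axes mm [-132.8    7.5  179.8]
t 18.7 pos [635.6  22.4  95.8] yaw 83.9 w 0.04 F [ 0.7  0.1 -0.1] q [-0.05  0.31  1.29 -0.    1.55 -1.52]
 turn [ 0.     0.114 -0.   ] shift now-axes mm [-111.4    5.8  192.9] final-axes mm [-132.7    5.8  179. ]
```

View pics/w10.png

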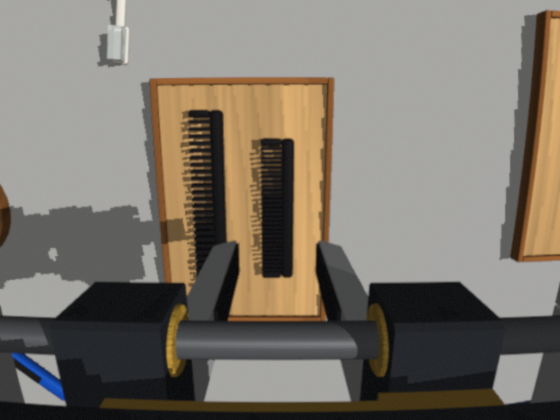

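Both combs lie flat side by side in the tray: long at 190–225 px, short at 262–293 px, rim 157–330. Next is the white toothbrush.

arm_command(
  series="0 0 0 -0.008 -0.01 0.014 0.045; 0 0 0 -0.016 0 0.028 0.045; 0 0 0 -0.016 0 0.028 0.045; 0 0 0 -0.016 0 0.028 0.045; 0 0 0 -0.016 0 0.028 0.045; 0 0 0 -0.016 0 0.028 0.045; 0 0.057 0 -0.013 0 0.02 0.045; 0 0.057 0 -0.005 0 0.008 0.045; 0 0 0 0 0 0 0.045",
)

```text
time: 19.6
tool_pos: [0.4268, -0.064, 0.0886]
ee_rot: [-1.544, 0.002, 1.348]
wrist_force: [0.1, -0.4, -0.1]
width: 0.0451
```

Run:
```python
from h import *
need(432,-68,90,77.4)
need(432,-68,90,77.4)
p=robot.camera_params("wrist");im=robot.snapshot("wrist");cv2.imwrite("pics/w11.png",im)
q=w2p(p,[np.array([.432,-.068,.011])+t*np.array([np.cos(np.radians(-12.6)),np.sin(np.radians(-12.6)),0]) for t in (-.08,-.03,0,.03,.08)])
print(q.round(1))
need(432,-68,90,77.4)
```

```text
t 19.6 pos [426.8 -64.   88.6] yaw 77.3 w 0.0451 F [ 0.1 -0.4 -0.1] q [-0.28 -0.12  1.77 -0.    1.52 -1.63]
 turn [-0.027 -0.002 -0.002] shift now-axes mm [-2.7 -1.6 -5.9] final-axes mm [-2.8 -1.4 -6. ]
t 19.6 pos [426.8 -64.   88.6] yaw 77.3 w 0.0451 F [ 0.1 -0.4 -0.1] q [-0.28 -0.12  1.77 -0.    1.52 -1.63]
 turn [-0.027 -0.002 -0.002] shift now-axes mm [-2.7 -1.6 -5.9] final-axes mm [-2.8 -1.4 -6. ]
[[272.9 117.2]
 [273.2 183.5]
 [273.4 221.2]
 [273.6 257.2]
 [273.9 313.3]]
t 19.65 pos [427.2 -63.8  88.5] yaw 77.3 w 0.0451 F [0.4 0.  0.1] q [-0.28 -0.12  1.76 -0.    1.52 -1.63]
 turn [-0.027 -0.001 -0.002] shift now-axes mm [-3.1 -1.7 -5.6] final-axes mm [-3.1 -1.5 -5.6]
```

View pics/w11.png

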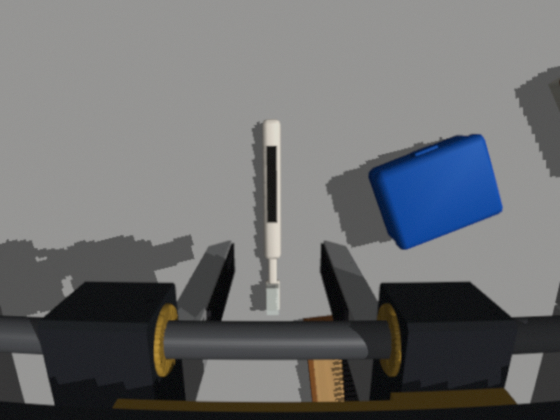

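The white toothbrush is at (272,121)–(273,313), matching the prediction, with the denture case to the right and clear of the fingers. Descending.

arm_command(
  series="-0.027 -0.001 -0.002 -0.003 0.01 -0.006 0.045; 0 0 0 0 0.03 0 0.045; 0 0 0 0 0.02 0 0.045; 0 0 0 0 0 0 0.045",
)

```text
time: 20.05
tool_pos: [0.4341, -0.0669, 0.0245]
ee_rot: [-1.571, -0.001, 1.357]
wrist_force: [-0.4, 0.0, 0.9]
width: 0.0452
```

Run:
```python
from h import *
need(433,-68,-13,77.4)
```

```text
t 20.05 pos [434.1 -66.9  24.5] yaw 77.8 w 0.0452 F [-0.4  0.   0.9] q [-0.28 -0.07  1.86  0.    1.36 -1.64]
 turn [0.    0.006 0.001] shift now-axes mm [-1.4 37.5  0.9] final-axes mm [-1.3 37.5  0.9]
```

arm_command(
  series="0 0.006 0 -0.0015 0.014 0.001 0.045; 0 0 0 0 0.01 0 0.04; 0 0 0 0 0.006 0 0.04; 0 0 0 0 0 0 0.04",
)

```text
time: 20.45
tool_pos: [0.4352, -0.0674, -0.0059]
ee_rot: [-1.572, -0.002, 1.355]
wrist_force: [-0.1, 0.7, 0.4]
width: 0.0403
```

Run:
```python
from h import *
need(433,-68,-13,77.4)
```

```text
t 20.45 pos [435.2 -67.4  -5.9] yaw 77.6 w 0.0403 F [-0.1  0.7  0.4] q [-0.28 -0.03  1.89  0.    1.29 -1.64]
 turn [0.001 0.004 0.002] shift now-axes mm [-1.1  7.1  2. ] final-axes mm [-1.1  7.1  2. ]
```

arm_command(
  series="0 0.004 0.002 -0.001 0.0045 0.002 0.04; 0 0 0 0 0.0025 0 0.04; 0 0 0 0 0 0 0.005; 0 0 0 0 0 0 0.005; 0 0 0 0 0 0 0.005; 0 0 0 0 0 0 0.005; 0 0 0 0 0 0 0.005",
)

```text
time: 21.15
tool_pos: [0.4352, -0.0685, -0.0107]
ee_rot: [-1.577, 0.0, 1.351]
wrist_force: [-0.1, -0.0, 0.1]
width: 0.0124
```

Run:
```python
from h import *
need(605.8,262.2,90,85.2)
```

```text
t 21.15 pos [435.2 -68.5 -10.7] yaw 77.4 w 0.0124 F [-0.1 -0.   0.1] q [-0.28 -0.03  1.9  -0.    1.27 -1.64]
 turn [ 0.006 -0.136 -0.001] shift now-axes mm [ 359.8 -100.3  -95.1] final-axes mm [ 343.8 -100.7 -142.3]
```

The grip reads 12.4 mm at z −10.7 mm, which is a little high on the 11 mm handle. I'll regrip about 3 mm lower.

arm_command(
  series="0 0 0 0 0 0 0.03; 0 0 0 0 0 0 0.03; 0.006 0 0 0 0.003 0.0015 0.03; 0 0 0 0 0.0005 0 0.03; 0 0 0 0 0 0 0.03; 0 0 0 0 0 0 0.005; 0 0 0 0 0 0 0.005; 0 0 0 0 0 0 0.005; 0 0 0 0 0 0 0.005",
)

```text
time: 22.05
tool_pos: [0.4336, -0.0681, -0.0146]
ee_rot: [-1.57, 0.0, 1.352]
wrist_force: [0.1, -0.1, -1.6]
width: 0.0131
```

Run:
```python
from h import *
need(605.8,262.2,90,85.2)
side("s6",.02)
```

```text
t 22.05 pos [433.6 -68.1 -14.6] yaw 77.4 w 0.0131 F [ 0.1 -0.1 -1.6] q [-0.28 -0.03  1.9  -0.    1.27 -1.64]
 turn [-0.001 -0.135 -0.   ] shift now-axes mm [ 359.8 -104.8  -96.1] final-axes mm [ 343.6 -104.6 -143.9]
```

View pics/s6.png

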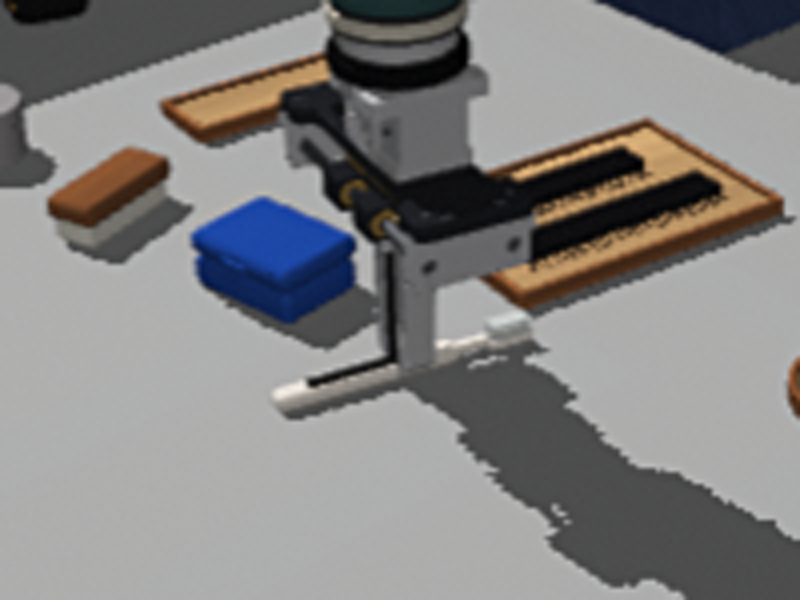

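arm_command(
  series="0 0 0 0 -0.01 0 0.005; 0 0 0 0 -0.03 0 0.005; 0 0 0 0 -0.035 0 0.005; 0 0 0 0 -0.03 0 0.005; 0 0 0 0.02 -0.003 -0.005 0.005; 0 0 0 0.036 -0.003 -0.01 0.005; 0 0 0 0.038 -0.003 -0.01 0.005; 0 0 0 0.038 -0.003 -0.01 0.005; 0 0 0 0.038 -0.003 -0.01 0.005; 0 0 0 0.038 -0.003 -0.01 0.005; 0 0 0 0.038 -0.003 -0.01 0.005; 0 0 0 0.02 -0.002 -0.006 0.005",
)

```text
time: 23.3
tool_pos: [0.5671, 0.1825, 0.129]
ee_rot: [-1.581, -0.001, 1.344]
wrist_force: [-0.1, -0.2, -0.4]
width: 0.0132
```

Run:
```python
from h import *
need(605.8,262.2,70,85.2)
```

```text
t 23.3 pos [567.1 182.5 129. ] yaw 77.0 w 0.0132 F [-0.1 -0.2 -0.4] q [ 0.22  0.2   1.36 -0.    1.58 -1.13]
 turn [ 0.01  -0.143  0.   ] shift now-axes mm [ 86.3  59.3 -19.2] final-axes mm [ 82.6  59.  -31.9]
```

arm_command(
  series="0 -0.07 0 0.03 0 -0.01 0.005; 0.01 -0.073 0 0.03 0.005 -0.01 0.005; 0 0 0 0.018 0.015 -0.008 0.005; 0 0 0 0 0.015 0 0.005; 0 0 0 0 0.01 0 0.005; 0 0 0 0 0 0 0.005",
)

```text
time: 23.9
tool_pos: [0.6102, 0.2608, 0.0864]
ee_rot: [-1.575, -0.001, 1.497]
wrist_force: [0.1, -0.4, -1.5]
width: 0.0131
```

Run:
```python
from h import *
need(605.8,262.2,20,85.2)
cv2.imwrite("pics/w12.png",robot.snapshot("wrist"))
```

```text
t 23.9 pos [610.2 260.8  86.4] yaw 85.8 w 0.0131 F [ 0.1 -0.4 -1.5] q [ 0.32  0.37  1.23 -0.    1.54 -1.18]
 turn [0.004 0.01  0.001] shift now-axes mm [ 1.  66.4  4.7] final-axes mm [ 1.  66.4  4.5]
```

View pics/w12.png

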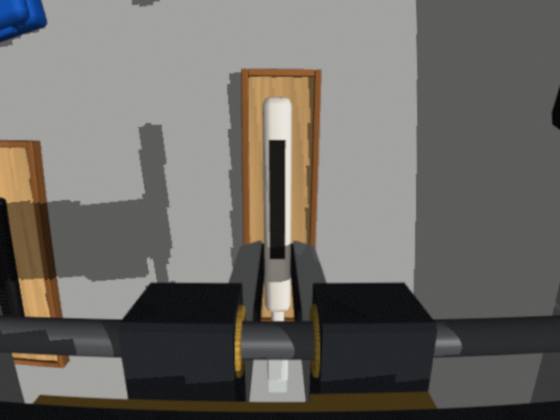

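The brush is centred over the narrow tray (rim 245–318 px, handle 264–292) and aligned. Lowering.

arm_command(
  series="0.004 0.01 0 0.001 0.015 0.0045 0.005; 0 0 0 0 0.03 0 0.005; 0 0 0 0 0.02 0 0.005; 0 0 0 0 0 0 0.005",
)

```text
time: 24.35
tool_pos: [0.6064, 0.2595, 0.023]
ee_rot: [-1.577, -0.003, 1.481]
wrist_force: [-0.4, 0.6, 0.6]
width: 0.0134
```

Run:
```python
from h import *
need(605.8,262.2,-6.5,85.2)
```

```text
t 24.35 pos [606.4 259.5  23. ] yaw 84.9 w 0.0134 F [-0.4  0.6  0.6] q [ 0.32  0.4   1.32  0.    1.42 -1.16]
 turn [ 0.006 -0.006  0.003] shift now-axes mm [ 2.6 29.5  1. ] final-axes mm [ 2.7 29.5  0.9]
```

arm_command(
  series="0.006 -0.006 0.003 0.0025 0.012 0.001 0.005; 0 0 0 0 0.008 0 0.005; 0 0 0 0 0.005 0 0.005; 0 0 0 0 0 0 0.005",
)

```text
time: 24.75
tool_pos: [0.6066, 0.2618, -0.0013]
ee_rot: [-1.573, -0.001, 1.486]
wrist_force: [0.5, 0.4, -1.2]
width: 0.0135
```

Run:
```python
from h import *
need(605.8,262.2,-6.5,85.2)
```

```text
t 24.75 pos [606.6 261.8  -1.3] yaw 85.1 w 0.0135 F [ 0.5  0.4 -1.2] q [ 0.32  0.42  1.33  0.    1.38 -1.16]
 turn [ 0.002 -0.001  0.001] shift now-axes mm [0.3 5.2 0.8] final-axes mm [0.3 5.2 0.8]
```

arm_command(
  series="0.002 0 0 0 0.003 0.0005 0.005; 0 0 0 0 0.0015 0 0.005; 0 0 0 0 0 0 0.005",
)

```text
time: 25.05
tool_pos: [0.6072, 0.2623, -0.0046]
ee_rot: [-1.574, -0.002, 1.486]
wrist_force: [-0.9, -0.3, -0.1]
width: 0.0136
```

Run:
```python
from h import *
need(605.8,262.2,-6.5,85.2)
```

```text
t 25.05 pos [607.2 262.3  -4.6] yaw 85.1 w 0.0136 F [-0.9 -0.3 -0.1] q [ 0.32  0.43  1.34  0.    1.37 -1.16]
 turn [ 0.003 -0.001  0.002] shift now-axes mm [-0.2  1.9  1.4] final-axes mm [-0.2  1.9  1.4]
```

arm_command(
  series="0.002 0 0 0 0.0015 0.0005 0.005; 0 0 0 0 0.0005 0 0.005; 0 0 0 0 0 0 0.005",
)

```text
time: 25.35
tool_pos: [0.6072, 0.2626, -0.0059]
ee_rot: [-1.573, -0.003, 1.486]
wrist_force: [0.6, -0.5, 0.0]
width: 0.0134
```

arm_command(
  series="0 0 0 0 0 0 0.015; 0 0 0 0 0 0 0.018; 0 0 0 0 0 0 0.021; 0 0 0 0 0 0 0.022; 0 0 0 0 0 0 0.022; 0 0 0 0 -0.015 0 0.022; 0 0 0 0 -0.03 0 0.022; 0 0 0 0 -0.035 0 0.04; 0 0 0 0 -0.035 0 0.06; 0 0 0 0 0 0 0.08",
)

```text
time: 26.35
tool_pos: [0.6066, 0.2621, 0.1164]
ee_rot: [-1.573, -0.003, 1.486]
wrist_force: [0.7, 0.2, 0.5]
width: 0.0427
```

Run:
```python
from h import *
need(382,323,110,85)
cv2.imwrite("pics/w13.png",robot.snapshot("wrist"))
need(382,323,110,85)
im=cv2.imread("pics/a.png");p=robot.camera_params("top")
c=cv2.convertScaleAbs(im[215:260,120:170],alpha=1.3); cv2.imwrite("pics/tin.png",cv2.resize(c,None,fx=10,fy=10,interpolation=cv2.INTER_CUBIC))
```

```text
t 26.35 pos [606.6 262.1 116.4] yaw 85.1 w 0.0427 F [0.7 0.2 0.5] q [ 0.32  0.35  1.19  0.    1.6  -1.16]
 turn [0.002 0.002 0.003] shift now-axes mm [ 41.6   6.1 229. ] final-axes mm [ 41.1   6.4 229.1]
t 26.4 pos [605.4 261.7 113.5] yaw 85.1 w 0.0466 F [ 0.8 -0.5  0.6] q [ 0.32  0.35  1.19  0.    1.6  -1.16]
 turn [-0.002  0.002  0.001] shift now-axes mm [ 42.1   4.  227.8] final-axes mm [ 41.6   3.5 227.9]
```

View pics/w13.png

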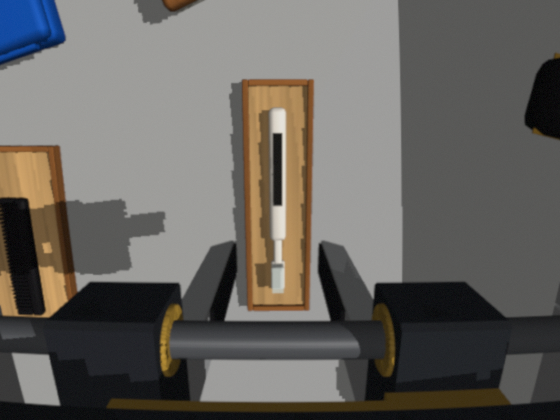

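View pics/tin.png

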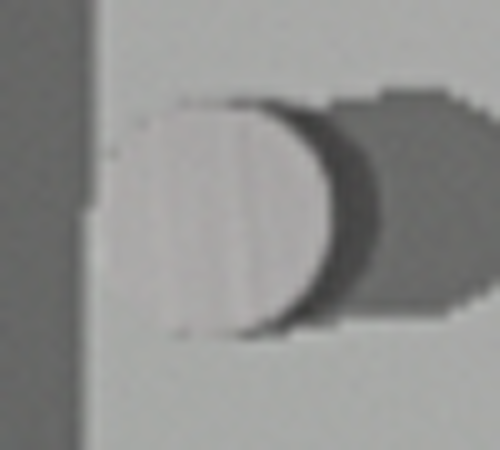

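The toothbrush lies flat in the narrow tray, bristles up: brush v 110–292, rim v 80–308 and u 247–312. Now the tin, whose top is centred at about (141.7,236.9) in the top image.

Run:
```python
from h import *
p=robot.camera_params("top")
print(p2w(p,[[141.7,236.9]],.04)*1000)
```

```text
[[384.28380411 329.29603458  40.        ]]
```

arm_command(
  series="0 0 0 0.003 0 0.015 0.08; 0 0 0 0.006 0.001 0.032 0.08; 0 0 0 0.006 0.002 0.032 0.08; 0 0 0 0.006 0.002 0.032 0.08; 0 0 0 0.006 0.002 0.032 0.08; 0 0 0 0.006 0.002 0.03 0.08; 0 0 0 0.003 0 0.02 0.08; 0 0 0 0 0 0.01 0.08; 0 0 0 0 0 0 0.08",
)

```text
time: 27.3
tool_pos: [0.3936, 0.3125, 0.0949]
ee_rot: [-1.555, 0.008, 1.484]
wrist_force: [0.3, 0.2, -0.5]
width: 0.0799
```

Run:
```python
from h import *
need(386,327,60,85)
p=robot.camera_params("wrist");im=robot.snapshot("wrist");cv2.imwrite("pics/w14.png",im)
need(386,327,60,85)
for d in robot.spot_in("wrist","pill_tin_mid"): print(d['score'],(c2w(p,d['centre'])*1000).round(1),w2p(p,c2w(p,d['centre'])))
```

```text
t 27.3 pos [393.6 312.5  94.9] yaw 85.0 w 0.0799 F [ 0.3  0.2 -0.5] q [ 0.56  0.03  1.61  0.    1.52 -0.93]
 turn [-0.016  0.    -0.008] shift now-axes mm [14.  34.9  8.3] final-axes mm [13.7 34.9  8.9]
t 27.35 pos [394.3 312.5  94.9] yaw 85.0 w 0.0804 F [ 1.5  0.3 -0.4] q [ 0.56  0.03  1.61  0.    1.52 -0.93]
 turn [-0.015 -0.001 -0.008] shift now-axes mm [14. 35.  9.] final-axes mm [13.8 34.9  9.6]
0.82 [385.4 333.2  37.2] [[304.82246943 205.61944072]]
```

View pics/w14.png

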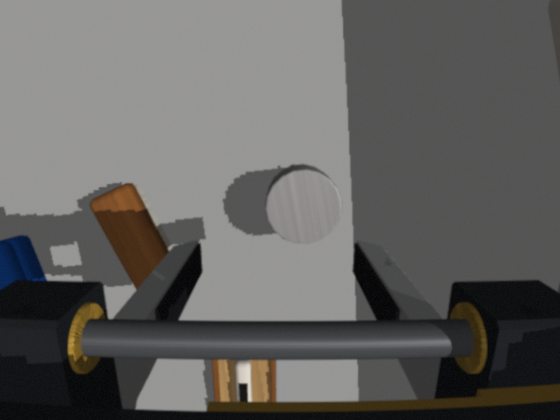

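Run:
```python
from h import *
p=robot.camera_params("wrist");im=cv2.imread("pics/w14.png")
g=cv2.medianBlur(cv2.cvtColor(im,cv2.COLOR_BGR2GRAY),3)
c=cv2.HoughCircles(g[140:270,230:370],cv2.HOUGH_GRADIENT,1,50,param1=60,param2=12,minRadius=31,maxRadius=42)
print(c)
for u in ([[303.5,207]] if c is None else [[c[0,0,0]+230,c[0,0,1]+140]]): print(u,p2w(p,[u],.04)*1000)
v=cv2.resize(im[140:270,230:370],None,fx=5,fy=5)
if c is not None: cv2.circle(v,tuple((c[0,0,:2]*5).astype(int).tolist()),int(c[0,0,2]*5),(0,0,255),1)
cv2.imwrite("pics/tc.png",v)
need(385,331,-11,85)
```

```text
[[[72.5 64.5 39.1]]]
[np.float32(302.5), np.float32(204.5)] [[385.52614693 331.4072869   40.        ]]
t 27.4 pos [395.2 312.4  95.1] yaw 84.9 w 0.0803 F [-0.5  0.2 -0.3] q [ 0.55  0.03  1.61  0.    1.52 -0.93]
 turn [-0.015 -0.001 -0.007] shift now-axes mm [ 18.4 106.2  10.2] final-axes mm [ 17.6 106.1  11.8]
```

View pics/tc.png

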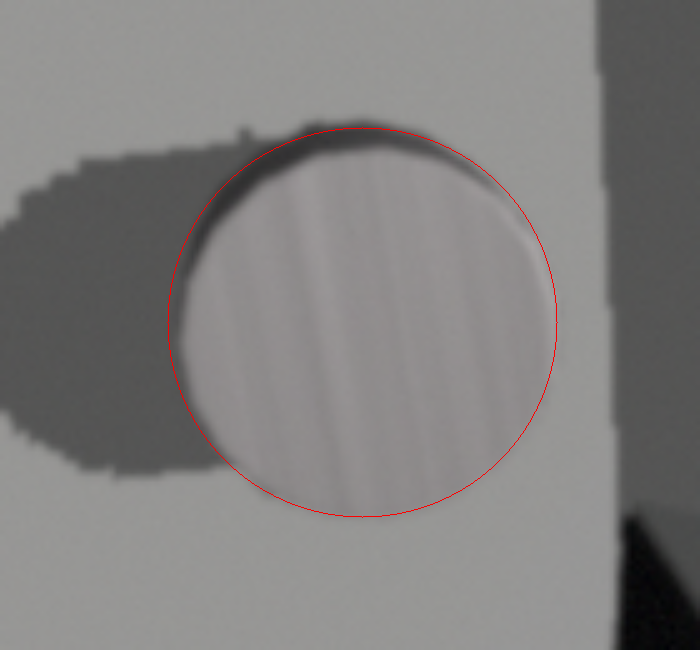

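The disc's true centre is at about (303,206.5) px, which gives a tin centre of about (386.5, 331.5) mm. Aligning first, then descending.

arm_command(
  series="-0.015 -0.001 -0.007 0.018 0 0.01 0.08; 0 0 0 0 0.01 0 0.08; 0 0 0 0 0.01 0 0.08; 0 0 0 0 0 0 0.08",
)

```text
time: 27.8
tool_pos: [0.3912, 0.3297, 0.0731]
ee_rot: [-1.573, 0.002, 1.479]
wrist_force: [-0.2, 0.2, 0.4]
width: 0.08
```

Run:
```python
from h import *
need(386.5,331.5,-11,85)
p=robot.camera_params("wrist");im=robot.snapshot("wrist");cv2.imwrite("pics/w15.png",im)
```

```text
t 27.8 pos [391.2 329.7  73.1] yaw 84.7 w 0.08 F [-0.2  0.2  0.4] q [ 0.59  0.05  1.63 -0.    1.46 -0.89]
 turn [ 0.002 -0.005 -0.002] shift now-axes mm [ 1.5 84.1  5. ] final-axes mm [ 1.4 84.1  4.8]
```

View pics/w15.png

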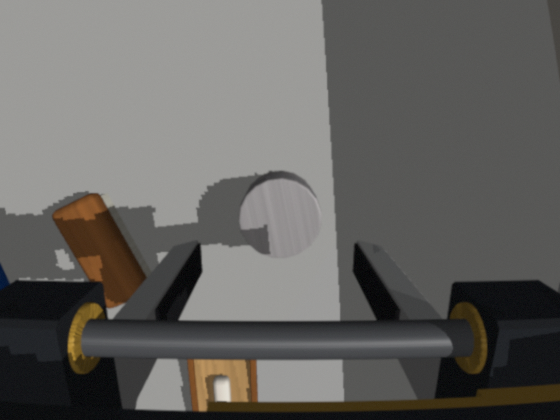

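arm_command(
  series="0 -0.005 0 0.0015 0.01 0.005 0.08; 0 0 0 0 0.025 0 0.08; 0 0 0 0 0.02 0 0.08; 0 0 0 0 0.01 0 0.08; 0 0 0 0 0 0 0.08",
)

```text
time: 28.35
tool_pos: [0.3879, 0.3307, 0.0056]
ee_rot: [-1.575, 0.001, 1.481]
wrist_force: [0.1, -0.8, 0.5]
width: 0.0802
```

Run:
```python
from h import *
need(386.5,331.5,-11,85)
```

```text
t 28.35 pos [387.9 330.7   5.6] yaw 84.9 w 0.0802 F [ 0.1 -0.8  0.5] q [ 0.6   0.1   1.72 -0.    1.32 -0.88]
 turn [ 0.004 -0.002 -0.001] shift now-axes mm [ 0.7 16.6  1.5] final-axes mm [ 0.7 16.6  1.5]
```

arm_command(
  series="0.003 0 0 0.0005 0.008 0.0015 0.08; 0 0 0 0 0.006 0 0.075; 0 0 0 0 0.001 0 0.07; 0 0 0 0 0 0 0.065; 0 0 0 0 0 0 0.04; 0 0 0 0 0 0 0.04; 0 0 0 0 0 0 0.04; 0 0 0 0 0 0 0.04",
)

```text
time: 29.15
tool_pos: [0.3885, 0.3328, -0.0075]
ee_rot: [-1.576, -0.003, 1.482]
wrist_force: [0.5, -0.6, -0.6]
width: 0.0552
```

Run:
```python
from h import *
need(608,-257.5,110,85)
cv2.imwrite("pics/w16.png",robot.snapshot("wrist"))
```

```text
t 29.15 pos [388.5 332.8  -7.5] yaw 84.9 w 0.0552 F [ 0.5 -0.6 -0.6] q [ 0.6   0.12  1.73 -0.    1.29 -0.88]
 turn [ 0.005 -0.002  0.003] shift now-axes mm [-568.1 -117.5 -271.9] final-axes mm [-568.9 -117.5 -270.1]
```

View pics/w16.png

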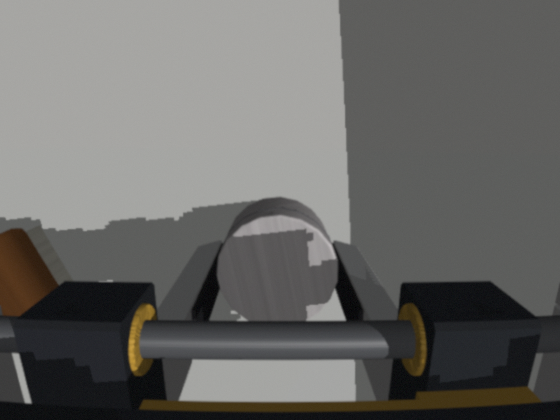

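The tin is gripped at 55 mm, upright. Lifting and carrying it to the round tray.

arm_command(
  series="0.004 0 0.002 0 -0.01 0 0.04; 0 0 0 0 -0.03 0 0.04; 0 0 0 0 -0.035 0 0.04; 0 0 0 0 -0.035 0 0.04; 0 0 0 -0.02 -0.002 -0.01 0.04; 0 0 0 -0.036 -0.003 -0.018 0.04; 0 0 0 -0.038 -0.003 -0.02 0.04; 0 0 0 -0.038 -0.003 -0.02 0.04; 0 0 0 -0.038 -0.003 -0.02 0.04; 0 0 0 -0.038 -0.003 -0.02 0.04; 0 0 0 -0.038 -0.002 -0.02 0.04; 0 0 0 -0.02 0 -0.01 0.04",
)

```text
time: 30.4
tool_pos: [0.5076, 0.0493, 0.1371]
ee_rot: [-1.582, -0.004, 1.491]
wrist_force: [-0.2, 1.7, -0.5]
width: 0.0551
```

Run:
```python
from h import *
need(608,-257.5,110,85)
```

```text
t 30.4 pos [507.6  49.3 137.1] yaw 85.4 w 0.0551 F [-0.2  1.7 -0.5] q [-0.02  0.    1.55  0.    1.57 -1.51]
 turn [0.011 0.007 0.004] shift now-axes mm [-297.9   27.3 -124.2] final-axes mm [-296.9   27.1 -126.7]
```

arm_command(
  series="0.01 0.007 0.004 -0.02 -0.002 -0.008 0.04; 0 0 0 -0.036 -0.003 -0.015 0.04; 0 0 0 -0.038 -0.003 -0.016 0.04; 0 0 0 -0.038 -0.003 -0.016 0.04; 0 0 0 -0.038 -0.003 -0.016 0.04; 0 0 0 -0.038 -0.003 -0.016 0.04; 0 0 0 -0.036 -0.003 -0.015 0.04; 0 0 0 -0.025 -0.002 -0.01 0.04; 0 0 0 -0.012 0 -0.005 0.04; 0 0 0 0 0 0 0.04",
)

```text
time: 31.4
tool_pos: [0.6031, -0.2572, 0.1672]
ee_rot: [-1.577, 0.0, 1.479]
wrist_force: [-0.2, 0.8, -0.7]
width: 0.0548
```

Run:
```python
from h import *
need(608,-257.5,80,85)
cv2.imwrite("pics/w17.png",robot.snapshot("wrist"))
```

```text
t 31.4 pos [ 603.1 -257.2  167.2] yaw 84.7 w 0.0548 F [-0.2  0.8 -0.7] q [-0.49  0.32  1.13  0.    1.69 -1.97]
 turn [ 0.006 -0.005 -0.   ] shift now-axes mm [ 0.2 87.2 -4.4] final-axes mm [ 0.1 87.2 -4.9]
```

View pics/w17.png

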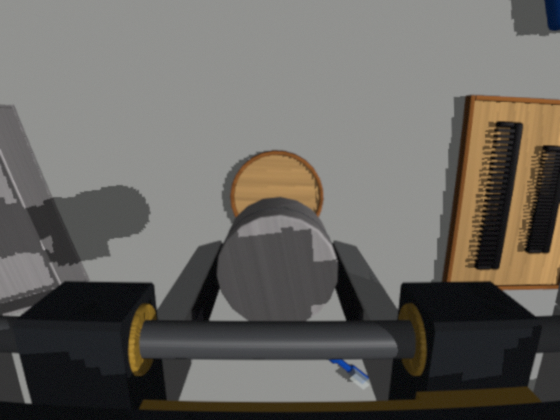

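Run:
```python
from h import *
p=robot.camera_params("wrist");im=cv2.imread("pics/w17.png")
hsv=cv2.cvtColor(im,cv2.COLOR_BGR2HSV);m=((hsv[...,1]>70)&(hsv[...,0]<30)).astype(np.uint8)
b=np.zeros_like(m);b[140:240,220:335]=m[140:240,220:335]
cs,_=cv2.findContours(b,cv2.RETR_EXTERNAL,cv2.CHAIN_APPROX_NONE);c=max(cs,key=cv2.contourArea).reshape(-1,2)
c=c[c[:,1]<195]
w=p2w(p,c,.012)[:,:2]*1000
from scipy.optimize import least_squares
r=least_squares(lambda q:np.hypot(w[:,0]-q[0],w[:,1]-q[1])-q[2],[608,-257,47],loss='soft_l1')
print(r.x,r.cost,len(c))
need(608,-257.5,40,85)
```

```text
[ 608.65325248 -257.20806161   45.9905775 ] 4.664335952848156 127
t 31.45 pos [ 603.  -256.2  167.3] yaw 84.8 w 0.0549 F [-0.3  0.3 -0.2] q [-0.49  0.32  1.13  0.    1.69 -1.97]
 turn [ 0.006 -0.004  0.   ] shift now-axes mm [ -0.9 127.4  -4.3] final-axes mm [ -0.9 127.3  -5.1]
```

The tray centre from the wrist view is (608.7,−257.2), which agrees with the top view. Lowering.

arm_command(
  series="0.006 -0.004 0 -0.0005 0.015 -0.006 0.04; 0 0 0 0 0.03 0 0.04; 0 0 0 0 0.035 0 0.04; 0 0 0 0 0.025 0 0.04; 0 0 0 0 0.01 0 0.04; 0 0 0 0 0 0 0.04",
)

```text
time: 32.05
tool_pos: [0.6102, -0.2464, 0.0467]
ee_rot: [-1.57, -0.004, 1.495]
wrist_force: [0.7, -0.3, 0.0]
width: 0.0549
```

Run:
```python
from h import *
need(609,-257.4,.5,85)
```

```text
t 32.05 pos [ 610.2 -246.4   46.7] yaw 85.7 w 0.0549 F [ 0.7 -0.3  0. ] q [-0.47  0.39  1.29  0.    1.47 -1.97]
 turn [-0.001  0.012  0.004] shift now-axes mm [-11.2  46.2   0.3] final-axes mm [-11.1  46.2   0.2]
```

arm_command(
  series="0 0.012 0.004 -0.011 0.005 0 0.04; 0 0 0 0 0 0 0.04; 0 0 0 0 0.01 0 0.04; 0 0 0 0 0 0 0.04",
)

```text
time: 32.45
tool_pos: [0.6117, -0.2582, 0.0347]
ee_rot: [-1.576, 0.003, 1.484]
wrist_force: [-0.7, 0.2, -0.5]
width: 0.055
```

Run:
```python
from h import *
need(609,-257.4,.5,85)
```

```text
t 32.45 pos [ 611.7 -258.2   34.7] yaw 85.0 w 0.055 F [-0.7  0.2 -0.5] q [-0.48  0.4   1.29 -0.    1.44 -1.97]
 turn [ 0.005  0.    -0.003] shift now-axes mm [ 0.6 34.2  3. ] final-axes mm [ 0.5 34.2  2.8]
```

arm_command(
  series="0.005 0 -0.003 0.0005 0.01 0.003 0.04; 0 0 0 0 0.01 0 0.04; 0 0 0 0 0.006 0 0.04; 0 0 0 0 0 0 0.04",
)

```text
time: 32.85
tool_pos: [0.6092, -0.2581, 0.0077]
ee_rot: [-1.573, 0.001, 1.483]
wrist_force: [0.1, -0.0, -0.2]
width: 0.055
```

Run:
```python
from h import *
need(609,-257.4,.5,85)
side("s7",.02)
cv2.imwrite("pics/w18.png",robot.snapshot("wrist"))
```

```text
t 32.85 pos [ 609.2 -258.1    7.7] yaw 85.0 w 0.055 F [ 0.1 -0.  -0.2] q [-0.49  0.42  1.32  0.    1.4  -1.97]
 turn [ 0.002 -0.    -0.001] shift now-axes mm [0.7 7.2 0.3] final-axes mm [0.7 7.2 0.3]
```

View pics/s7.png

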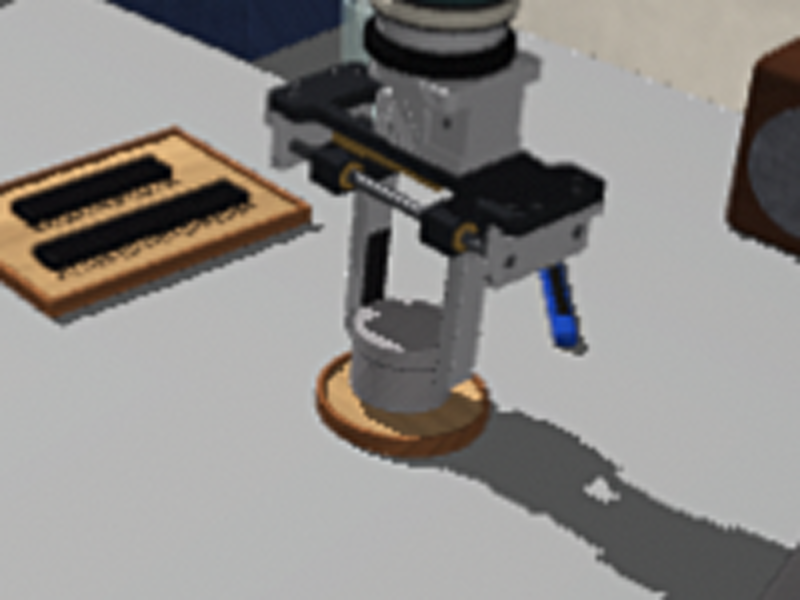

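View pics/w18.png

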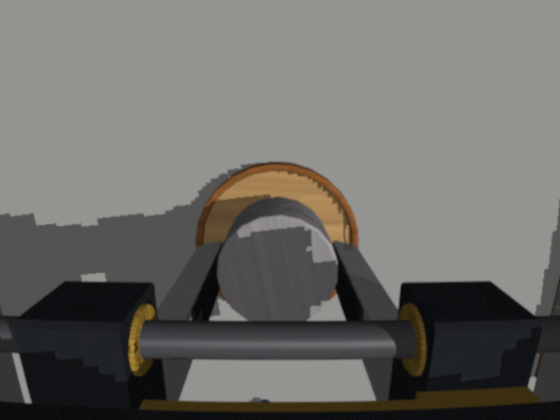

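The tin is centred a few millimetres above the round tray's floor. Lowering the last 7 mm gently.

arm_command(
  series="0.002 0 0 0.0005 0.003 0 0.04; 0 0 0 0 0.002 0 0.04; 0 0 0 0 0.001 0 0.04; 0 0 0 0 0 0 0.04",
)

```text
time: 33.35
tool_pos: [0.6108, -0.2581, 0.0036]
ee_rot: [-1.574, 0.002, 1.484]
wrist_force: [0.8, 0.7, -0.2]
width: 0.0552
```

arm_command(
  series="0 0 0 0 0.001 0 0.04; 0 0 0 0 0 0 0.04",
)

```text
time: 33.55
tool_pos: [0.611, -0.2582, 0.0028]
ee_rot: [-1.575, 0.002, 1.484]
wrist_force: [-0.3, 0.7, -1.2]
width: 0.0548
```

arm_command(
  series="0 0 0 0 0.001 0 0.04; 0 0 0 0 0.001 0 0.04; 0 0 0 0 0 0 0.04",
)

```text
time: 33.85
tool_pos: [0.6111, -0.2583, 0.0009]
ee_rot: [-1.575, 0.003, 1.484]
wrist_force: [0.6, 0.0, -0.8]
width: 0.0551
```

arm_command(
  series="0 0 0 0 0.001 0 0.04; 0 0 0 0 0 0 0.04",
)

```text
time: 34.05
tool_pos: [0.6114, -0.2585, 0.0003]
ee_rot: [-1.576, 0.003, 1.484]
wrist_force: [0.3, -1.2, -1.8]
width: 0.0554
```

arm_command(
  series="0 0 0 0 0 0 0.057; 0 0 0 0 0 0 0.06; 0 0 0 0 0 0 0.064; 0 0 0 0 0 0 0.066; 0 0 0 0 0 0 0.066; 0 0 0 0 -0.01 0 0.066; 0 0 0 0 -0.03 0 0.066; 0 0 0 0 -0.035 0 0.066; 0 0 0 0 -0.035 0 0.066; 0 0 0 0 -0.02 0 0.066; 0 0 0 0 0 0 0.066",
)

```text
time: 35.15
tool_pos: [0.6104, -0.2578, 0.1375]
ee_rot: [-1.576, 0.003, 1.484]
wrist_force: [0.2, -0.0, 0.6]
width: 0.066
```

Run:
```python
from h import *
need(450,-300,200,85)
cv2.imwrite("pics/w19.png",robot.snapshot("wrist"))
```

```text
t 35.15 pos [ 610.4 -257.8  137.5] yaw 85.0 w 0.066 F [ 0.2 -0.   0.6] q [-0.48  0.35  1.16 -0.    1.63 -1.97]
 turn [ 0.005  0.    -0.003] shift now-axes mm [-56.2 -63.1 155.8] final-axes mm [-56.  -62.5 156.1]
```

View pics/w19.png

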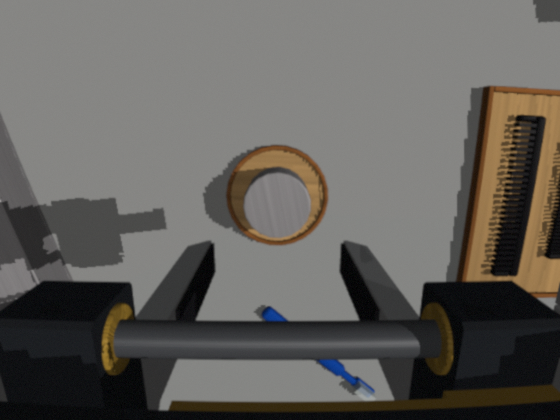

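The tin stands inside the round tray (tray centre (277,196), tin top (277,203)). I'll withdraw and take final checks.

arm_command(
  series="0 0 0 0 -0.03 0.01 0.07; 0 0 0 -0.01 -0.03 0.03 0.07; 0 0 0 -0.02 -0.01 0.04 0.07; 0 0 0 -0.025 0 0.04 0.07; 0 0 0 -0.025 0 0.04 0.07; 0 0 0 -0.025 0 0.04 0.07; 0 0 0 -0.01 0 0.02 0.07; 0 0 0 0 0 0 0.07",
)

```text
time: 36.0
tool_pos: [0.3691, -0.3517, 0.1936]
ee_rot: [-1.554, -0.009, 1.487]
wrist_force: [0.1, 0.1, 0.5]
width: 0.0699
```

Run:
```python
from h import *
o=robot.get_obs(); print(o['time'],o['tool_pos'])
t=robot.snapshot("top");cv2.imwrite("pics/t9.png",cv2.resize(t[60:270,120:450],None,fx=2.4,fy=2.4,interpolation=cv2.INTER_CUBIC)); cv2.imwrite("pics/t9f.png",t)
s=robot.snapshot("side");cv2.imwrite("pics/s9.png",cv2.resize(s[120:340,140:500],None,fx=2.2,fy=2.2,interpolation=cv2.INTER_CUBIC))
```

```text
36.0 [ 0.36909156 -0.35169547  0.19362503]
```

View pics/t9.png

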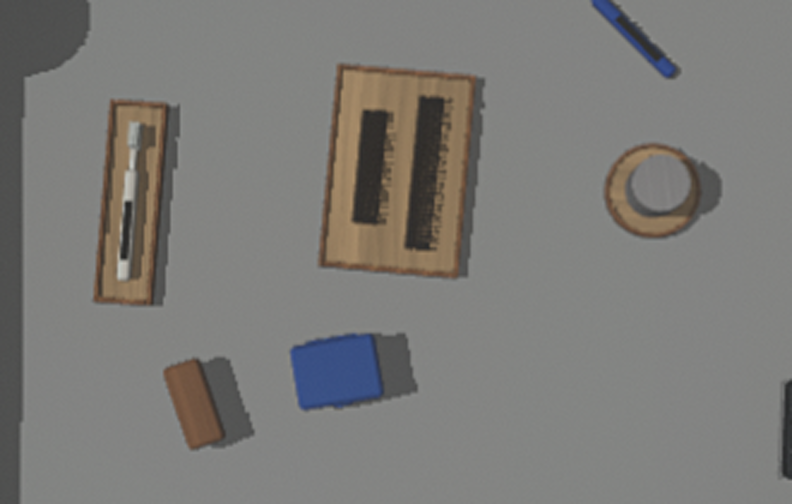

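View pics/s9.png

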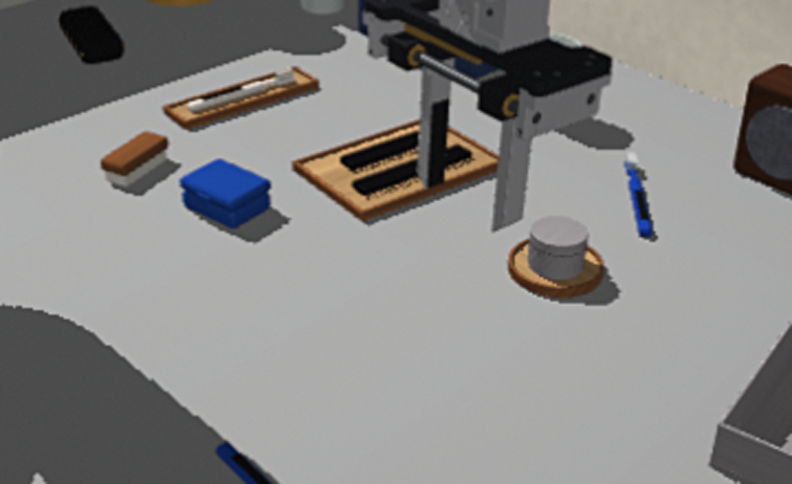

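The final pictures show everything in its tray. One numeric check remains before handing in.

Run:
```python
from h import *
p=robot.camera_params("top")
print("tin top",p2w(p,[[395.0,136.2]],.048)*1000)
t=cv2.imread("pics/t9f.png");g=t.max(2)
m=cv2.morphologyEx((g<75).astype(np.uint8),cv2.MORPH_CLOSE,np.ones((3,3),np.uint8))
for n,b in [("short",(262,95,287,160)),("long",(285,92,312,170))]:
    o=np.zeros_like(m);o[b[1]:b[3],b[0]:b[2]]=m[b[1]:b[3],b[0]:b[2]]; print(n,rect(p,o,.016))
a=cv2.imread("pics/a.png"); d=cv2.absdiff(a,t).max(2)
print("case diff",d[195:235,238:285].max(),"brush diff",d[205:250,185:225].max())
print(robot.get_obs()['time']); robot.close_job()
```

```text
tin top [[ 607.29215411 -257.66682849   48.        ]]
short {'c': (636.6, 21.3), 'size': (112.6, 24.8), 'ang': -5.8, 'px': array([274., 129.])}
long {'c': (629.0, -32.7), 'size': (152.3, 25.0), 'ang': -6.5, 'px': array([297., 132.])}
case diff 6 brush diff 6
36.1
the job is handed in; nothing more can be done
```

I put everything back in the order asked and handed the job in at about 36 s: long comb, short comb, white toothbrush, then pill tin.

**Last checks (top, side and wrist pictures):**
- **Combs:** both lie flat in the wide tray, about 54 mm apart centre to centre. They are within half a degree of its length and well inside the rim.
- **Toothbrush:** it lies flat along the narrow tray, bristles up, with space to the rim all round.
- **Pill tin:** it stands upright on the round tray's floor, within about 2 mm of its centre.
- **Bystanders:** the denture case and nail brush show no change from the first picture.

**What did not go as expected:**
- **Fingertip height:** the fingertips turned out to sit about 19 mm above the reported tool point. My first two closings on the long comb shut above it without moving it; I corrected the height from then on.
- **Toothbrush grip:** the first grip was slightly high on the handle, so I regripped it about 3 mm lower before lifting.
- **Set-down contact:** the wrist force stayed within its noise when I set things down. I judged contact from height, so the short comb may have been released a millimetre or two above the floor.

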